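# Lidding four small willow baskets

## Task

The four little willow baskets are finished and their lids lie loose about the bench: put each lid on the basket it was made for, by shape and size, turned so that it fits, so that its plug sits fully home and the lid lies flat on the rim. Leave the baskets standing where they are, without tipping them or shoving them about, and do not disturb the bodkin and the rapping iron.

Things in the scene. Friction and masses are not known exactly. Their poses are not given: they have to be found in the camera images.
- basket_large: Large round willow basket, open at the top, 130 mm across outside, 80 mm high, upright and loose on the bench, light (240 g or so); wall 7 mm thick. Origin: centre of its underside, z up. Its axes do not matter.
- basket_small: Small round willow basket, open at the top, 92 mm across outside, 58 mm high, upright and loose on the bench, light (140 g or so); wall 7 mm thick. Origin: centre of its underside, z up. Its axes do not matter.
- basket_oval: Oval willow basket, open at the top, 140 mm long and 92 mm wide outside (straight sides, round ends), 62 mm high, upright and loose on the bench, light (200 g or so); wall 7 mm thick. Origin: centre of its underside, z up. Its x axis runs along the length.
- basket_half: Half-round (D-shaped) willow wall basket with one flat back, open at the top, 130 mm wide and 92 mm deep outside, 74 mm high, upright and loose on the bench, light (220 g or so); wall 7 mm thick. Origin: centre of its underside, z up. Its x axis runs along the flat back; y points away from the flat back (46 mm behind the origin, at -y) to the rounded front (46 mm, at +y).
- lid_large: Lid of the large round basket, right way up: 8 mm plate 136 mm across, plug 104 mm, 12 mm deep (6 mm play all round in the mouth). Origin: centre of the plug's underside, z up; 68 mm above the basket's origin when home. Wooden knob in the middle: neck 18 mm, head 28 mm across at z 28 to 52 mm. Any turn fits.
- lid_small: Lid of the small round basket, right way up: 8 mm plate 98 mm across, plug 66 mm, 12 mm deep (6 mm play all round in the mouth). Origin: centre of the plug's underside, z up; 46 mm above the basket's origin when home. Wooden knob in the middle: neck 18 mm, head 28 mm across at z 28 to 52 mm. Any turn fits.
- lid_oval: Lid of the oval basket, right way up: 8 mm plate 146 x 98 mm, plug 114 x 66 mm, 12 mm deep (6 mm play all round in the mouth). Origin: centre of the plug's underside, z up; 50 mm above the basket's origin when home. Wooden bar handle in the middle along x: 64 x 16 mm, z 34 to 52 mm, feet at x = +-24 mm. x along its length; fits either way round.
- lid_half: Lid of the half-round basket, right way up: 8 mm plate 136 x 98 mm, one side flat, plug 104 x 66 mm, 12 mm deep (6 mm play all round in the mouth). Origin: centre of the plug's underside, z up; 62 mm above the basket's origin when home. Wooden bar handle in the middle along x: 64 x 16 mm, z 34 to 52 mm, feet at x = +-24 mm. x along the flat side, y from the flat (at -49 mm) to the rounded front. Fits only flat over flat, axes as the basket's.
- bodkin: Bystander: bodkin with a pear-shaped wooden handle and a steel spike, 180 mm long, 35 mm high, lying on the bench. Origin below the joint of handle and spike; x points to the tip.
- rapping_iron: Bystander: rapping iron, a flat dark iron bar 200 mm long, 32 mm wide, 10 mm high with a round eye at one end, lying on the bench. Origin on its underside, 70 mm from the eye end; x points to the plain end, 130 mm away.
Not all that is in view belongs to the job. Leave any green, red or turquoise look-alike of the basket_small alone.

How it is judged:
By the outcome, as a careful person would: the job done as asked, in the order asked, and still so for the second after the job is handed in, with the robot touching nothing.
It also fails if it takes over 136 s, if anything falls off the work surface, if the arm or the gripper's body presses on something with over 40 N, if the wrist force passes 120 N, or if a joint passes its speed limit or range.

## Robot

A 6-joint arm with a two-finger parallel gripper is mounted at the origin on the work surface. World frame = base frame: x ahead of the robot, y to its left, z up, the work surface at z = 0. Lengths are in m, angles in rad, forces in N, time in s.
With the tool pointing down it reaches from about 0.3 to 0.875 m from the base axis. Payload 6.4 kg.
Tool frame: the origin (TCP) lies at the very end of the fingers, on their centre line; the grasp point (between the pads) lies 19 mm behind it; z points along the fingers, x is the direction in which the jaws open and shut, and the axes are right-handed (so a half turn about z gives the same grasp; the last joint's range is limited). The gripper opens to 88 mm and grips with 3 to 60 N. Pads are 18 mm wide; open, the fingers measure 123 mm over their backs; the gripper's body (75 mm by 187 mm) begins 45 mm behind the grasp point.
Start: joints at [-1.517, 0.181, 1.607, -0, 1.354, -0.206], TCP at [0.148, -0.556, 0.239] pointing down, gripper open.
Joint ranges: [-2.99, 2.99], [-0.89, 2.07], [0.3, 2.58], [-1.14, 4.28], [0, 2.63], [-3.12, 3.12]. Speed limits (rad/s): [2.57, 2.57, 3.01, 3.14, 3.14, 3.14].

## Interface

Orientations are given as a unit quaternion [w, x, y, z].
In Python, from rig import env gives the robot as it stands.
- The arm moves only by the tool arm_command, never from a script. Its argument "deltas" is a list that holds one entry, the list of rows, each a list of 5 numbers: the closure, from -1 (fully open) to 1 (shut), then the shift along the tool's x, y, z normalised to -1 to 1, where 1 is 0.25 m, then the turn about the tool's z normalised to -1 to 1, where 1 is 2 rad. In form: [[[gripper, tx, ty, tz, yaw], ...]]. A call has 1 to 12 rows; each row is the pose to reach, as a shift and turn from the pose commanded when the call began, along the tool's axes at that moment; what a row does not reach only later rows make up. A row lasts 1/8 s, in which the tool goes at most 62.5 mm and 10.7 degrees, less where a joint would pass 70% of its speed; a pose out of reach is approached as far as the arm can. A call with a number of a shift or a turn outside -1 to 1 is refused whole. A call with a gripper value outside its range is refused whole. The fingers move at their own pace and stop on an object; the grip force is fixed at half the most. Time passes only in rows, so rows that repeat a pose let the fingers close. It gives the time, the measured TCP pose, the force and the opening at its end, in the units of the state.
- env.get_obs(): the state, without advancing time (a new reading comes with each control period).
- env.grab_frame(name): name is "scene" or "top" or "wrist"; returns a dict with "frame" (480x640x3 uint8, blue, green, red), "mtx" (3x3 intrinsics, pixels), "R" (3x3) and "t" (3): a world point X has camera coordinates R X + t; the wrist camera has in their place "mount" (4x4, takes a point from camera to tool coordinates, whose origin is the TCP and whose axes are the tool frame's). Camera axes: x right, y down, z forward; pixel columns grow to the right and rows downward; lengths in m; the calibration is good to about 2 mm. A picture is of the moment at which its call begins: read the wrist's pose just before it. There is no depth.
- env.finish_job(): hands the job in, once; it reports no verdict.
The state is a dict: "t": time; "joints": joint angles; "dq": joint speeds; "effort": joint torques, N m; "position": TCP position; "ee_rot": TCP orientation; "force": force on the tool from outside, world axes, zero at the start; "wrist_torque": the same for the moment, N m; "gripper_width": opening from 0.0 (shut) to 1.0 (fully open).
Only numpy, scipy, OpenCV 4.12 (cv2) and the standard library are available. Lean on these libraries where they do the work, as an engineer would, in place of code of your own. Each camera call takes 0.05 s, during which the arm holds its last target.

## Working session

There is one attempt and no reset: what is moved stays moved. The work goes in short steps, Python scripts to look and compute and a tool call to move; the robot and the scene stay as the last step left them, time stands still between calls to the robot, and variables do not carry over. Pictures are saved under pics/ and viewed, and the job is handed in when it is done.

Besides the shell and the picture viewer there is one more tool, called after ">>>" as a command line: name --argument value ..., lists and objects as JSON in quotes. arm_command: Moves the arm, as the interface text tells. Its arguments: {"type":"object","properties":{"deltas":{"type":"array"}},"required":["deltas"]}

```bash
mkdir -p pics; ls; python3 - <<'E'
from rig import env
import cv2
o=env.get_obs(); print({k:o[k] for k in('t','position','ee_rot','gripper_width','force')})
for n in("scene","top","wrist"):
    f=env.grab_frame(n); cv2.imwrite(f"pics/a_{n}.png",f["frame"])
    print(n,f["mtx"].tolist(),[ (k,f[k].tolist()) for k in f if k in("R","t","mount")])
E
```

```text
pics
{'t': 0.0, 'position': array([ 0.14769033, -0.55515136,  0.23782809]), 'ee_rot': array([-6.44405961e-04,  7.92756236e-01, -6.09538201e-01, -5.61884251e-04]), 'gripper_width': 1.0013313237936714, 'force': array([ 0.54998808, -0.7741059 , -0.27541893])}
scene [[614.6653728214818, 0.0, 320.41806147131337], [0.0, 614.6653728214818, 234.56649603789222], [0.0, 0.0, 1.0]] [('R', [[-0.6601039146768936, 0.7511731469321083, 0.0013134520752359849], [0.47423751471644277, 0.41809759224649007, -0.7747858949369558], [-0.5825475100485903, -0.5108163140364658, -0.6322223436817038]]), ('t', [0.3860100789331802, -0.2504134935281522, 1.6915283975471962])]
top [[615.7441764267194, 0.0, 312.970139032221], [0.0, 615.7441764267194, 244.87865131226172], [0.0, 0.0, 1.0]] [('R', [[-0.0061228582830650845, -0.999974457023917, 0.0036872626931172625], [-0.993337573308054, 0.005657798645553724, -0.11510193208175512], [0.11507813024598589, -0.004367449393973989, -0.9933468424094773]]), ('t', [0.009695315632301265, 0.5778875054765392, 1.2670076795833551])]
wrist [[330.34412848484175, 0.0, 318.88510994155337], [0.0, 330.34412848484175, 237.58346016050172], [0.0, 0.0, 1.0]] [('mount', [[0.999998029315283, -0.0007339998121567564, 0.0018446164434973641, 0.00018417430042971805], [0.00019664420584007756, 0.9611951108673038, 0.2758693897043411, -0.07242737162105088], [-0.001975524387137831, -0.2758684833196157, 0.9611933609916001, -0.1451875487347179], [0.0, 0.0, 0.0, 1.0]])]
```

View pics/a_top.png

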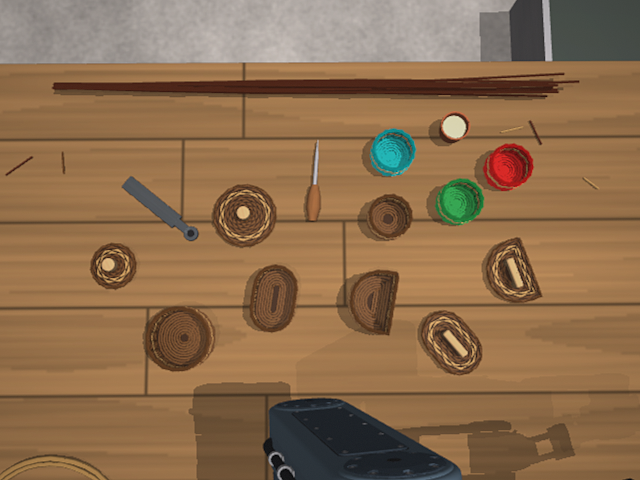

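View pics/a_scene.png

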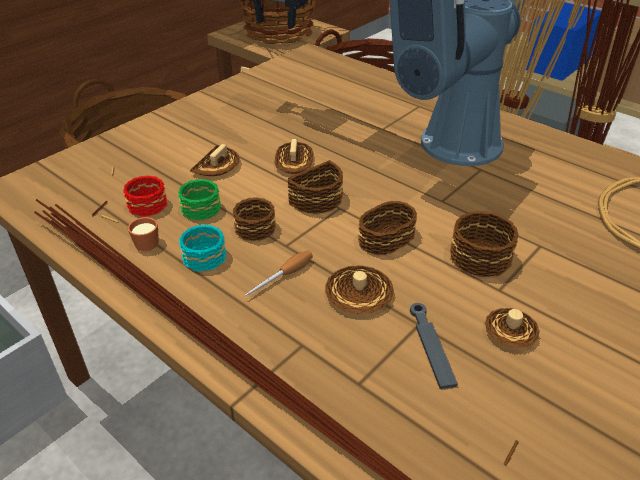

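```bash
python3 - <<'E'
import cv2
im=cv2.imread('pics/a_top.png')
c=im[170:385,80:560]
cv2.imwrite('pics/b1.png',cv2.resize(im[170:385,80:345],None,fx=3,fy=2.75,interpolation=cv2.INTER_CUBIC))
cv2.imwrite('pics/b2.png',cv2.resize(im[180:385,335:560],None,fx=2.9,fy=2.9,interpolation=cv2.INTER_CUBIC))
for p in [(170,320),(180,370),(180,385),(220,420),(375,300),(460,380),(440,230),(100,330),(272,330),(300,350)]:
    print(p,im[p[1],p[0]],cv2.cvtColor(im[p[1]:p[1]+1,p[0]:p[0]+1],cv2.COLOR_BGR2HSV)[0,0])
E
```

```text
(170, 320) [ 48  78 116] [ 13 149 116]
(180, 370) [26 50 81] [ 13 173  81]
(180, 385) [ 81 127 169] [ 16 133 169]
(220, 420) [ 51  76 102] [ 15 128 102]
(375, 300) [ 53  77 110] [ 13 132 110]
(460, 380) [ 78 117 158] [ 15 129 158]
(440, 230) [ 79 121 163] [ 15 131 163]
(100, 330) [ 79 120 162] [ 15 131 162]
(272, 330) [32 58 91] [ 13 165  91]
(300, 350) [ 83 126 168] [ 15 129 168]
```

View pics/b1.png

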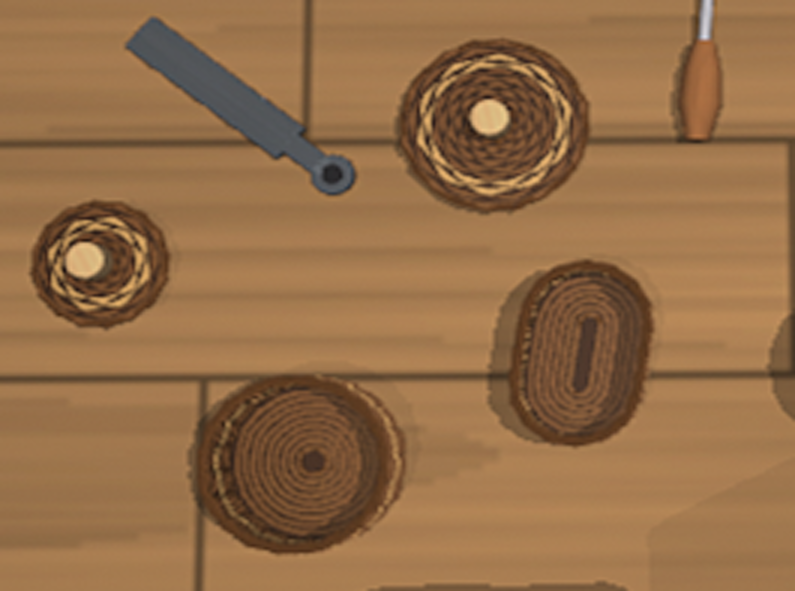

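View pics/b2.png

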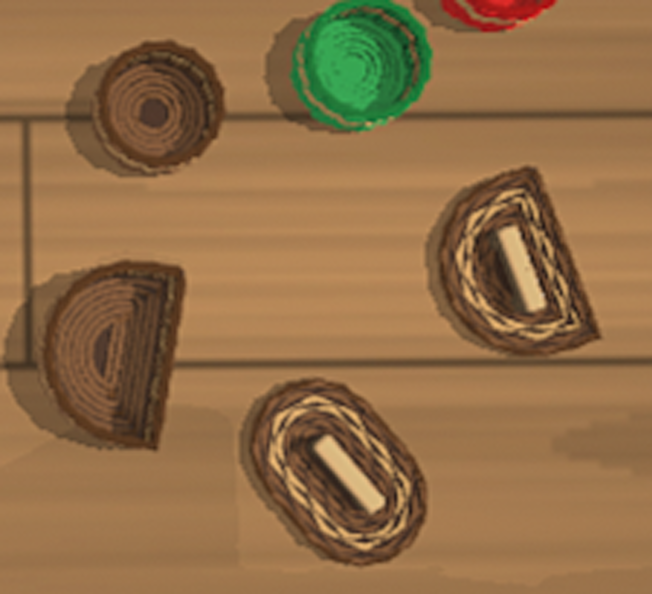

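```bash
cat > h.py <<'E'
import numpy as np,cv2
from scipy.optimize import minimize
def circ(d,n=72):
    a=np.linspace(0,2*np.pi,n,endpoint=False);return np.c_[np.cos(a),np.sin(a)]*d/2
def oval(L,W,n=72):
    a=np.linspace(-np.pi/2,np.pi/2,n//2);e=np.c_[np.cos(a),np.sin(a)]*W/2+[(L-W)/2,0]
    return np.r_[e,-e]
def dee(L,W,kind='ell'):
    a=np.linspace(0,np.pi,40)
    if kind=='ell': return np.c_[np.cos(a)*L/2,np.sin(a)*W-W/2]
    p=np.c_[np.cos(a)*L/2,np.sin(a)*L/2+W/2-L/2]
    return np.r_[[[L/2,-W/2]],p,[[-L/2,-W/2]]]
OBJ={ # outline, z slices, approx px, yaw guess
'basket_large':(circ(.130),[0,.08]),'basket_small':(circ(.092),[0,.058]),
'basket_oval':(oval(.14,.092),[0,.062]),'basket_half':(dee(.13,.092),[0,.074]),
'lid_large':(circ(.136),[.012,.02]),'lid_small':(circ(.098),[.012,.02]),
'lid_oval':(oval(.146,.098),[.012,.02]),'lid_half':(dee(.136,.098),[.012,.02])}
def proj(P,cam):
    c=P@cam['R'].T+cam['t'];q=c@cam['mtx'].T;return q[:,:2]/q[:,2:]
def unproj(uv,z,cam):
    d=cam['R'].T@np.linalg.solve(cam['mtx'],[uv[0],uv[1],1]);o=-cam['R'].T@cam['t']
    return o+d*(z-o[2])/d[2]
def pts(out,zs,x,y,yaw):
    c,s=np.cos(yaw),np.sin(yaw);p=out@np.array([[c,s],[-s,c]])+[x,y]
    return np.concatenate([np.c_[p,np.full(len(p),z)] for z in zs])
def wristcam(f,o):
    from scipy.spatial.transform import Rotation as Ro
    q=o['ee_rot'];Rt=Ro.from_quat([q[1],q[2],q[3],q[0]]).as_matrix()
    T=np.eye(4);T[:3,:3]=Rt;T[:3,3]=o['position'];C=T@f['mount'];I=np.linalg.inv(C)
    return dict(mtx=f['mtx'],R=I[:3,:3],t=I[:3,3])
def fit(mask,out,zs,x0,cam,yaw=True):
    S=4
    def cost(v):
        h=cv2.convexHull(proj(pts(out,zs,*(v[:2]/1000+0),v[2]/30 if yaw else 0),cam).astype(np.float32))
        m=np.zeros_like(mask);cv2.fillPoly(m,[np.round(h*16).astype(np.int32)],255,shift=4)
        a=(m>0);b=mask>0;return -(a&b).sum()/(a|b).sum()
    best=None
    for dy in ([0] if yaw else [0]):
        r=minimize(cost,[x0[0]*1000,x0[1]*1000,x0[2]*30],method='Nelder-Mead',options=dict(initial_simplex=np.array([[x0[0]*1000+a,x0[1]*1000+b,x0[2]*30+c] for a,b,c in[(0,0,0),(8,0,0),(0,8,0),(4,4,6)]])))
        best=r
    return best.x/np.array([1000,1000,30]),-best.fun
E
cat > m.py <<'E'
from h import *
import h
from rig import env
f=env.grab_frame('top');im=f['frame']
hsv=cv2.cvtColor(im,cv2.COLOR_BGR2HSV)
G={'basket_large':((180,338),0),'basket_small':((390,217),0),'basket_oval':((273,298),.0),'basket_half':((372,300),0),
'lid_large':((244,215),0),'lid_small':((113,266),0),'lid_oval':((451,343),0),'lid_half':((512,270),0)}
vis=cv2.resize(im,None,fx=3,fy=3)
# image: up=+x, left=+y
yaw0={'basket_oval':np.deg2rad(-8),'lid_oval':np.deg2rad(38),'basket_half':np.deg2rad(-7),'lid_half':np.deg2rad(20)}
for k,(uv,_) in G.items():
    out,zs=OBJ[k];
    x0=unproj(uv,zs[1],f);
    r=52;u,v=uv;roi=(u-r,v-r,2*r,2*r)
    y=yaw0.get(k,0)
    gc=np.full(im.shape[:2],cv2.GC_BGD,np.uint8)
    x_=np.array([x0[0],x0[1],y])
    def hull(s,x): return np.round(cv2.convexHull(proj(pts(out*s,zs,*x),f).astype(np.float32))).astype(np.int32)
    cv2.fillPoly(gc,[hull(1.25,x_)],cv2.GC_PR_BGD);cv2.fillPoly(gc,[hull(1.0,x_)],cv2.GC_PR_FGD);cv2.fillPoly(gc,[hull(.7,x_)],cv2.GC_FGD)
    cv2.grabCut(im,gc,None,np.zeros((1,65)),np.zeros((1,65)),6,cv2.GC_INIT_WITH_MASK)
    m=(((gc==1)|(gc==3))*255).astype(np.uint8)
    m=cv2.morphologyEx(m,cv2.MORPH_OPEN,np.ones((3,3)));
    vs=[out] if 'half' not in k else [out,dee(.13 if 'b' in k[:1] else .136,.092 if 'b' in k[:1] else .098,'st')]
    for o_ in vs:
        s,i=fit(m,o_,zs,x_,f,yaw=('oval' in k or 'half' in k))
        print(k,np.round(s,4),'yawdeg',round(np.degrees(s[2]),1),'iou',round(i,3))
    s,i=fit(m,vs[0],zs,x_,f,yaw=('oval' in k or 'half' in k))
    for z in zs: cv2.polylines(vis,[np.round(proj(pts(out,[z],*s),f)*3+1).astype(np.int32)],True,(0,255,255) if z==zs[1] else (255,255,0),1)
    cs,_=cv2.findContours(m,cv2.RETR_EXTERNAL,cv2.CHAIN_APPROX_NONE);
    cv2.drawContours(vis,[c*3+1 for c in cs],-1,(255,0,255),1)
cv2.imwrite('pics/c1.png',vis[540:1130,250:1040]);cv2.imwrite('pics/c2.png',vis[540:1130,1000:1680])
E
python3 m.py
```

```text
basket_large [0.3877 0.2825 0.1063] yawdeg 6.1 iou 0.959
basket_small [ 0.6387 -0.1566 -0.0156] yawdeg -0.9 iou 0.858
basket_oval [ 0.4678  0.0882 -0.1998] yawdeg -11.4 iou 0.934
basket_half [ 0.4625 -0.1116 -0.212 ] yawdeg -12.1 iou 0.927
basket_half [ 0.4621 -0.1142 -0.2111] yawdeg -12.1 iou 0.914
lid_large [ 0.6453  0.1545 -0.144 ] yawdeg -8.2 iou 0.976
lid_small [ 0.5381  0.4328 -0.0148] yawdeg -0.8 iou 0.939
lid_oval [ 0.3723 -0.2793  0.7354] yawdeg 42.1 iou 0.962
lid_half [ 0.5176 -0.409   0.3288] yawdeg 18.8 iou 0.917
lid_half [ 0.5173 -0.4114  0.3556] yawdeg 20.4 iou 0.944
```

```bash
echo
```

```text
(no output)
```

View pics/c1.png

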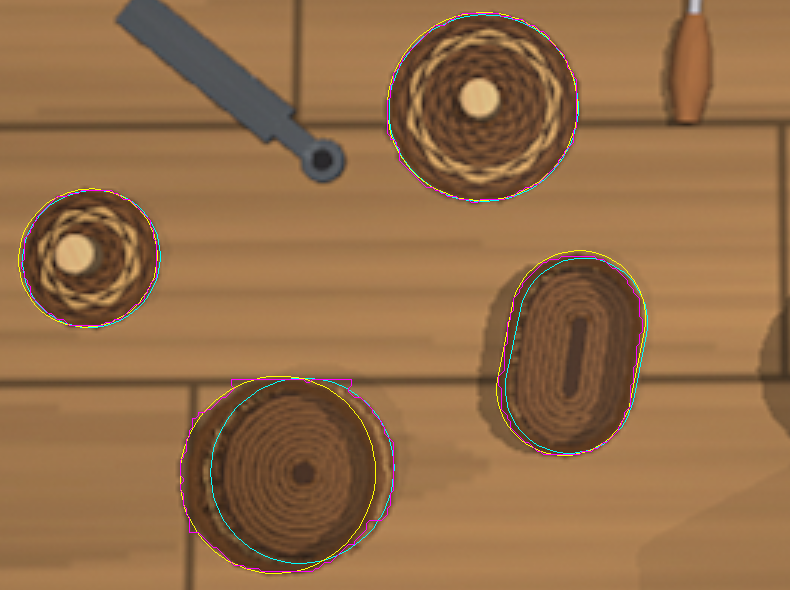

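View pics/c2.png

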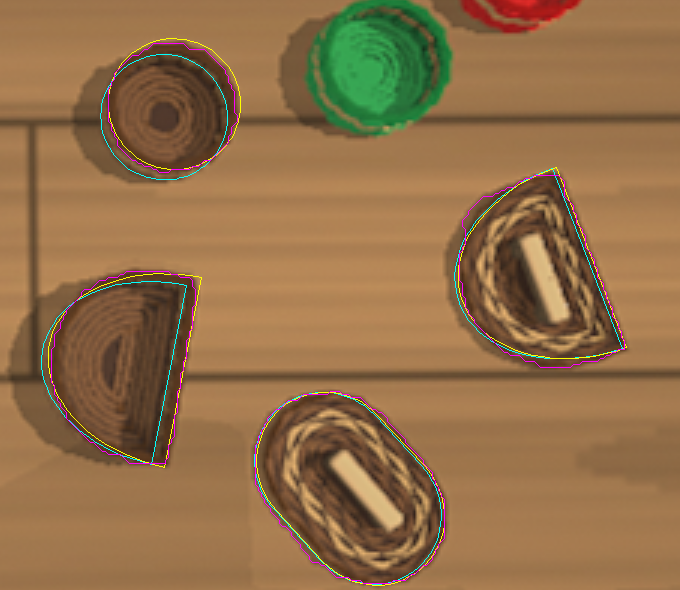

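```bash
cat > mv.py <<'E'
import sys,numpy as np
from rig import env
from scipy.spatial.transform import Rotation as Ro
def state():
    o=env.get_obs();q=o['ee_rot'];R=Ro.from_quat([q[1],q[2],q[3],q[0]]).as_matrix()
    return o,R
def to(x,y,z,psi=None):
    "world target (jaw-x heading psi deg) -> normalised shift/turn"
    o,R=state();d=R.T@(np.array([x,y,z])-o['position'])
    p0=np.degrees(np.arctan2(R[1,0],R[0,0]));t=0
    if psi is not None:
        t=-(psi-p0); t=(t+90)%180-90
    return np.round(np.r_[d/.25,np.radians(t)/2],4), round(p0,2), np.round(o['position'],4), 'j6',round(o['joints'][5],2),'t',o['t']
if __name__=='__main__':
    a=[float(v) for v in sys.argv[1:]];print(*to(*a))
E
python3 mv.py 0.43 -0.30 0.28 -48
```

```text
[-0.6975 -1.3537 -0.1663 -0.2367] -75.12 [ 0.1477 -0.5554  0.2382] j6 -0.21 t 0.2
```

View pics/a_wrist.png

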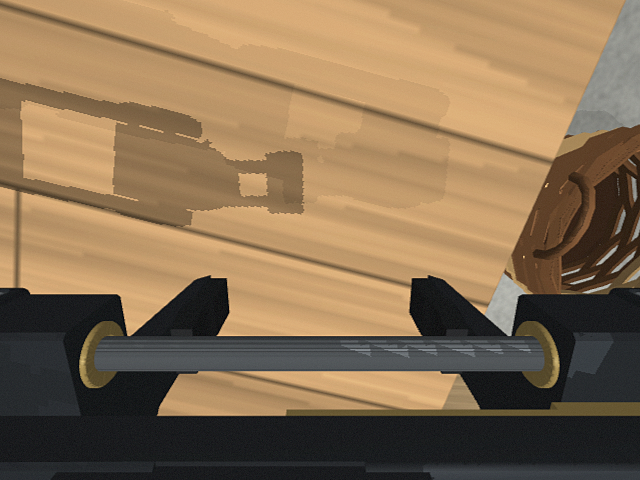

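```bash
python3 mv.py 0.32 -0.39 0.33 -90
```

```text
[-0.4628 -0.8361 -0.3667  0.1299] -75.12 [ 0.1477 -0.5554  0.2382] j6 -0.21 t 0.2
```

>>> arm_command --deltas '[[[-1, -0.46, -0.83, -0.37, 0.13], [-1, -0.46, -0.83, -0.37, 0.13], [-1, -0.46, -0.83, -0.37, 0.13], [-1, -0.46, -0.83, -0.37, 0.13], [-1, -0.46, -0.83, -0.37, 0.13], [-1, -0.46, -0.83, -0.37, 0.13], [-1, -0.46, -0.83, -0.37, 0.13]]]'

```text
t: 1.08
position: [0.3176, -0.3919, 0.3301]
ee_rot: [0.0, -0.706, 0.708, 0.001]
force: [0.5, -0.5, -1.2]
gripper_width: 1.0
```

```bash
cat > ws.py <<'E'
from h import *
from rig import env
import sys,pickle
o=env.get_obs();f=env.grab_frame('wrist');c=wristcam(f,o)
n=sys.argv[1];cv2.imwrite(f'pics/{n}.png',f['frame']);pickle.dump((f['frame'],c),open(f'{n}.pkl','wb'))
print(o['t'],o['position'],o['dq'].round(3))
E
python3 ws.py w1;python3 mv.py 0.38 -0.2 0.33 -90
```

```text
1.075 [ 0.31761334 -0.3919007   0.33010584] [-0.009  0.005 -0.001  0.002  0.001  0.002]
[-0.7685 -0.248   0.0014 -0.0011] -90.13 [ 0.3176 -0.392   0.3301] j6 0.45 t 1.125
```

View pics/w1.png

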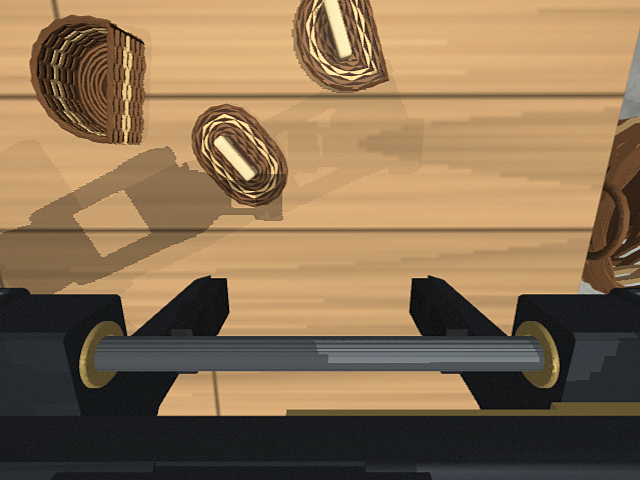

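```bash
python3 mv.py 0.41 -0.25 0.33 -90
```

```text
[-0.5687 -0.3685  0.001  -0.0011] -90.13 [ 0.3176 -0.392   0.3301] j6 0.45 t 1.125
```

>>> arm_command --deltas '[[[-1, -0.57, -0.37, 0, 0], [-1, -0.57, -0.37, 0, 0], [-1, -0.57, -0.37, 0, 0], [-1, -0.57, -0.37, 0, 0], [-1, -0.57, -0.37, 0, 0]]]'

```text
t: 1.75
position: [0.4106, -0.2498, 0.3307]
ee_rot: [-0.0, -0.707, 0.708, 0.0]
force: [0.4, 0.1, 0.0]
gripper_width: 1.001
```

```bash
python3 ws.py w2;python3 mv.py 0.45 -0.01 0.33 -90
```

```text
1.75 [ 0.41060518 -0.24980808  0.33070307] [-0.019  0.001 -0.002  0.002 -0.     0.003]
[-0.9609 -0.156   0.0032 -0.001 ] -90.12 [ 0.4105 -0.2501  0.3308] j6 0.78 t 1.8
```

View pics/w2.png

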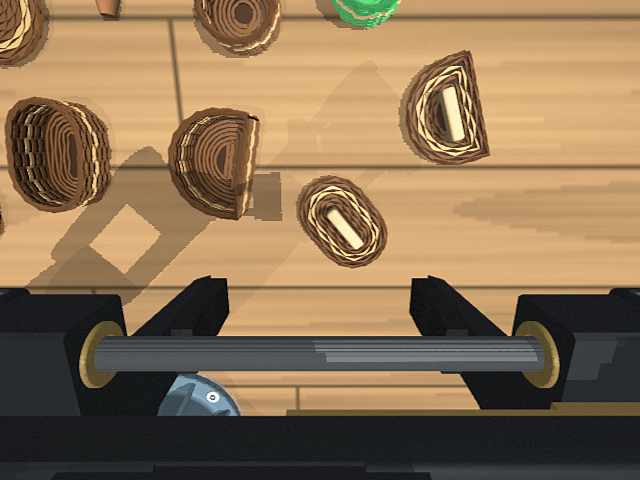

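>>> arm_command --deltas '[[[-1, -0.96, -0.16, 0, 0], [-1, -0.96, -0.16, 0, 0], [-1, -0.96, -0.16, 0, 0], [-1, -0.96, -0.16, 0, 0], [-1, -0.96, -0.16, 0, 0], [-1, -0.96, -0.16, 0, 0], [-1, -0.96, -0.16, 0, 0]]]'

```text
t: 2.68
position: [0.4513, -0.0108, 0.331]
ee_rot: [-0.0, -0.706, 0.708, 0.0]
force: [-0.6, -1.3, -0.5]
gripper_width: 1.004
```

```bash
python3 ws.py w3;python3 mv.py 0.43 0.23 0.33 -90
```

```text
2.675 [ 0.45127697 -0.0107606   0.33103694] [ 0.001 -0.002  0.002  0.003  0.001  0.005]
[-0.9622  0.0884  0.0041 -0.0017] -90.2 [ 0.4513 -0.0106  0.3311] j6 1.29 t 2.725
```

View pics/w3.png

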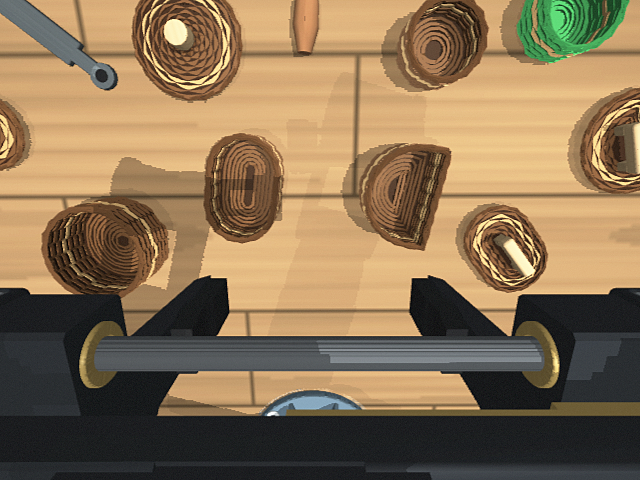

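>>> arm_command --deltas '[[[-1, -0.98, 0.1, 0, 0], [-1, -0.98, 0.1, 0, 0], [-1, -0.98, 0.1, 0, 0], [-1, -0.98, 0.1, 0, 0], [-1, -0.98, 0.1, 0, 0], [-1, -0.98, 0.1, 0, 0], [-1, -0.98, 0.1, 0, 0]]]'

```text
t: 3.6
position: [0.427, 0.2346, 0.3312]
ee_rot: [-0.0, -0.706, 0.708, -0.0]
force: [-0.3, -0.4, 0.3]
gripper_width: 0.995
```

```bash
python3 ws.py w4
cat > mm.py <<'E'
from h import *
import pickle,sys
def seg(im,cam,out,zs,x_):
    gc=np.full(im.shape[:2],cv2.GC_BGD,np.uint8)
    def hull(s): return np.round(cv2.convexHull(proj(pts(out*s,zs,*x_),cam).astype(np.float32))).astype(np.int32)
    cv2.fillPoly(gc,[hull(1.22)],cv2.GC_PR_BGD);cv2.fillPoly(gc,[hull(1.0)],cv2.GC_PR_FGD);cv2.fillPoly(gc,[hull(.85)],cv2.GC_FGD)
    cv2.grabCut(im,gc,None,np.zeros((1,65)),np.zeros((1,65)),6,cv2.GC_INIT_WITH_MASK)
    return cv2.morphologyEx((((gc==1)|(gc==3))*255).astype(np.uint8),cv2.MORPH_OPEN,np.ones((3,3)))
E
cat > m2.py <<'E'
from mm import *
X={'basket_large':(.3877,.2825,0),'basket_small':(.6387,-.1566,0),'basket_oval':(.4678,.0882,-.1998),'basket_half':(.4625,-.1116,-.2),
'lid_large':(.6453,.1545,0),'lid_small':(.5381,.4328,0),'lid_oval':(.3723,-.2793,.7354),'lid_half':(.5176,-.409,.34)}
V={'w1':['lid_oval'],'w2':['lid_oval','lid_half','basket_half'],'w3':['basket_half','basket_oval','basket_large','basket_small','lid_large'],'w4':['basket_large','basket_oval','lid_large','lid_small']}
for w,ks in V.items():
    im,cam=pickle.load(open(w+'.pkl','rb'));vis=im.copy()
    for k in ks:
        out,zs=OBJ[k];x=np.array(X[k]);yw='oval' in k or 'half' in k
        for _ in range(2):
            m=seg(im,cam,out,zs,x);x,i=fit(m,out,zs,x,cam,yaw=yw)
        print(w,k,x.round(4),round(np.degrees(x[2]),1),round(i,3))
        for z in zs: cv2.polylines(vis,[np.round(proj(pts(out,[z],*x),cam)).astype(np.int32)],True,(0,255,255) if z==zs[1] else (255,255,0),1)
        cs,_=cv2.findContours(m,cv2.RETR_EXTERNAL,cv2.CHAIN_APPROX_NONE);cv2.drawContours(vis,cs,-1,(255,0,255),1)
    cv2.imwrite(f'pics/v_{w}.png',cv2.resize(vis[:300],(800,375)))
E
python3 m2.py; cd pics; python3 -c "
import cv2,numpy as np
cv2.imwrite('v_a.png',np.vstack([cv2.imread('v_w2.png'),cv2.imread('v_w3.png')])[:600])
cv2.imwrite('v_a.png',np.vstack([cv2.imread('v_w2.png')[:300],cv2.imread('v_w3.png')[:300]]))"
```

```text
3.6 [0.42698114 0.23456436 0.33116618] [-0.003 -0.003 -0.     0.003 -0.     0.004]
w1 lid_oval [ 0.3715 -0.2857  0.7005] 40.1 0.952
w2 lid_oval [ 0.374  -0.2829  0.7258] 41.6 0.976
w2 lid_half [ 0.5165 -0.4056  0.2799] 16.0 0.887
w2 basket_half [ 0.4619 -0.1092 -0.1761] -10.1 0.933
w3 basket_half [ 0.462  -0.1124 -0.1891] -10.8 0.935
w3 basket_oval [ 0.4659  0.0859 -0.1211] -6.9 0.936
w3 basket_large [ 0.3888  0.275  -0.0671] -3.8 0.917
w3 basket_small [ 0.6355 -0.155   0.2537] 14.5 0.934
w3 lid_large [ 0.6452  0.1503 -0.0535] -3.1 0.961
w4 basket_large [0.3867 0.2797 0.173 ] 9.9 0.918
w4 basket_oval [ 0.4658  0.0895 -0.1295] -7.4 0.931
w4 lid_large [0.6439 0.1553 0.0022] 0.1 0.968
w4 lid_small [0.5381 0.4294 0.1156] 6.6 0.939
```

View pics/v_w3.png

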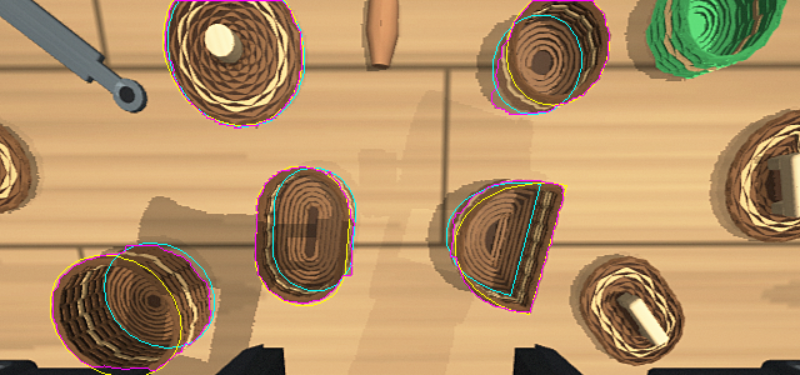

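View pics/v_w4.png

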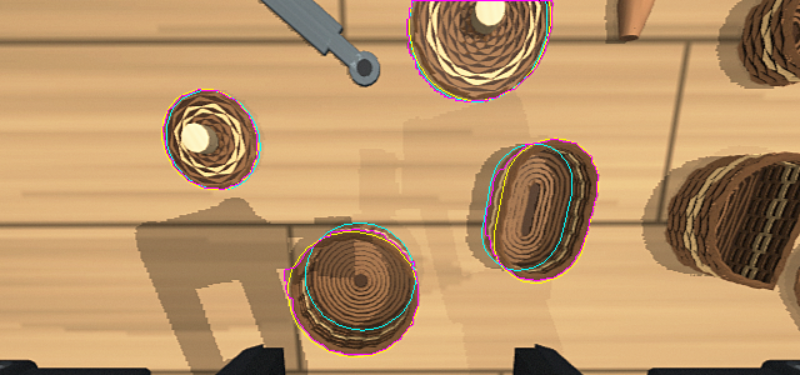

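View pics/v_w2.png

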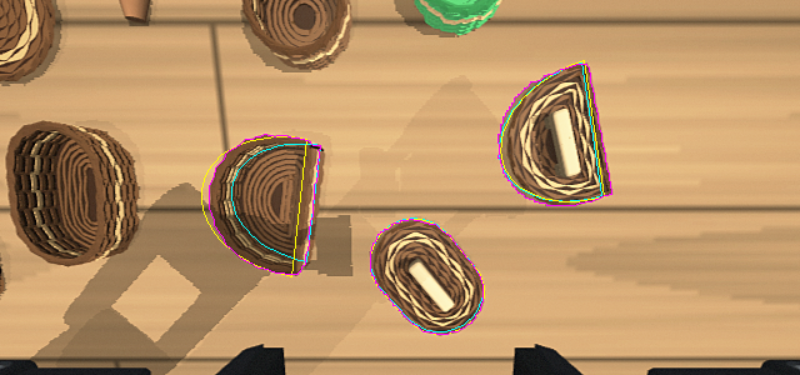

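```bash
cat > m3.py <<'E'
from mm import *
from rig import env
import sys
X={'basket_large':(.3877,.2797,0),'basket_small':(.6365,-.1556,0),'basket_oval':(.466,.0882,-.14),'basket_half':(.4625,-.1116,-.2),
'lid_large':(.6445,.1545,0),'lid_small':(.5381,.431,0),'lid_oval':(.3735,-.282,.73),'lid_half':(.5176,-.408,.34)}
V={'basket_large':['w3','w4','top'],'basket_small':['w3','top'],'basket_oval':['w3','w4','top'],'basket_half':['w2','w3','top','w1'],
'lid_large':['w4','top'],'lid_small':['w4','top'],'lid_oval':['w1','w2','top'],'lid_half':['w2','top']}
F={w:pickle.load(open(w+'.pkl','rb')) for w in('w1','w2','w3','w4')}
t0=cv2.imread('pics/a_top.png');g=env.grab_frame('top');F['top']=(t0,g)
def joint(k,out,x,vw):
    _,zs=OBJ[k];M=[(seg(F[w][0],F[w][1],out,zs,x),F[w][1]) for w in vw]
    yw='oval' in k or 'half' in k
    def cost(v):
        t=0
        for mask,cam in M:
            h=cv2.convexHull(proj(pts(out,zs,v[0]/1000,v[1]/1000,v[2]/30 if yw else 0),cam).astype(np.float32))
            m=np.zeros_like(mask);cv2.fillPoly(m,[np.round(h*16).astype(np.int32)],255,shift=4)
            a=m>0;b=mask>0;t-=(a&b).sum()/(a|b).sum()
        return t/len(M)
    s=np.array([[x[0]*1000+a,x[1]*1000+b,x[2]*30+c] for a,b,c in[(0,0,0),(6,0,0),(0,6,0),(3,3,5)]])
    r=minimize(cost,s[0],method='Nelder-Mead',options=dict(initial_simplex=s));return r.x/[1000,1000,30],-r.fun
if __name__=='__main__':
  for k in X:
    o=OBJ[k][0];L=[('',o)]
    if 'half' in k:
        L.append(('st',dee(*((.13,.092) if k[0]=='b' else (.136,.098)),'st')))
    for n,out in L:
        x=np.array(X[k])
        for _ in range(3): x,i=joint(k,out,x,V[k])
        print(k,n,x.round(4),round(np.degrees(x[2]),1),round(i,3))
E
python3 m3.py
```

```text
basket_large  [ 0.3868  0.2805 -0.052 ] -3.0 0.923
basket_small  [ 0.6364 -0.155  -0.0731] -4.2 0.915
basket_oval  [ 0.4657  0.0868 -0.0963] -5.5 0.922
basket_half  [ 0.4618 -0.1116 -0.1928] -11.0 0.925
basket_half st [ 0.4615 -0.1149 -0.2059] -11.8 0.919
lid_large  [0.644  0.1548 0.0066] 0.4 0.969
lid_small  [ 0.5381  0.4307 -0.0797] -4.6 0.935
lid_oval  [ 0.3731 -0.2825  0.7279] 41.7 0.942
lid_half  [ 0.5167 -0.4056  0.2794] 16.0 0.889
lid_half st [ 0.5163 -0.4079  0.3378] 19.4 0.946
```

```bash
python3 - <<'E'
from m3 import *
# bars/knobs: pale segments
bar=np.array([[.032,.008],[-.032,.008],[-.032,-.008],[.032,-.008]])
for k in ['lid_oval','lid_half','lid_large','lid_small']:
    for w in V[k]:
        im,cam=F[w];u=proj(np.array([[X[k][0],X[k][1],.052]]),cam)[0]
        hsv=cv2.cvtColor(im,cv2.COLOR_BGR2HSV);lab,n=None,None
        m=((hsv[...,2]>190)&(hsv[...,1]<120)).astype(np.uint8)
        nl,lb,st,ce=cv2.connectedComponentsWithStats(m)
        c=[i for i in range(1,nl) if np.hypot(*(ce[i]-u))<25]
        i=max(c,key=lambda i:st[i,4]);cn=cv2.findContours((lb==i).astype(np.uint8),0,2)[0][0]
        p=unproj(ce[i],.052,cam);(rc,sz,an)=cv2.minAreaRect(cn);bx=cv2.boxPoints((rc,sz,an))
        W=np.array([unproj(b,.052,cam)[:2] for b in bx]);e=W[1]-W[0];e2=W[2]-W[1];L=e if np.linalg.norm(e)>np.linalg.norm(e2) else e2
        print(k,w,st[i,4],p[:2].round(4),W.mean(0).round(4),'yaw',round(np.degrees(np.arctan2(L[1],L[0])),1),np.round([np.linalg.norm(e),np.linalg.norm(e2)],4))
im=F['w3'][0];cv2.imwrite('pics/z3.png',cv2.resize(im[130:265,345:465],None,fx=4.4,fy=4.4,interpolation=cv2.INTER_CUBIC))
im=F['w2'][0];cv2.imwrite('pics/z2.png',cv2.resize(im[95:230,155:275],None,fx=4.4,fy=4.4,interpolation=cv2.INTER_CUBIC))
E
```

```text
lid_oval w1 593 [ 0.3725 -0.2858] [ 0.3716 -0.2861] yaw -140.5 [0.0148 0.0616]
lid_oval w2 507 [ 0.3729 -0.2848] [ 0.3722 -0.2852] yaw -140.5 [0.0149 0.0624]
lid_oval top 185 [ 0.372  -0.2835] [ 0.3714 -0.2838] yaw -140.7 [0.013  0.0599]
lid_half w2 714 [ 0.5178 -0.3921] [ 0.5174 -0.3994] yaw -168.6 [0.0603 0.1023]
lid_half top 169 [ 0.5164 -0.4118] [ 0.5165 -0.4118] yaw -160.5 [0.0125 0.0598]
lid_large w4 413 [0.6431 0.1517] [0.6418 0.1515] yaw -90.1 [0.0266 0.0194]
lid_large top 113 [0.6458 0.153 ] [0.6457 0.153 ] yaw -117.1 [0.0235 0.0236]
lid_small w4 887 [0.5411 0.4181] [0.5393 0.4135] yaw -129.1 [0.0543 0.0628]
lid_small top 114 [0.5384 0.4319] [0.5385 0.4318] yaw -108.6 [0.0234 0.0239]
```

View pics/z3.png

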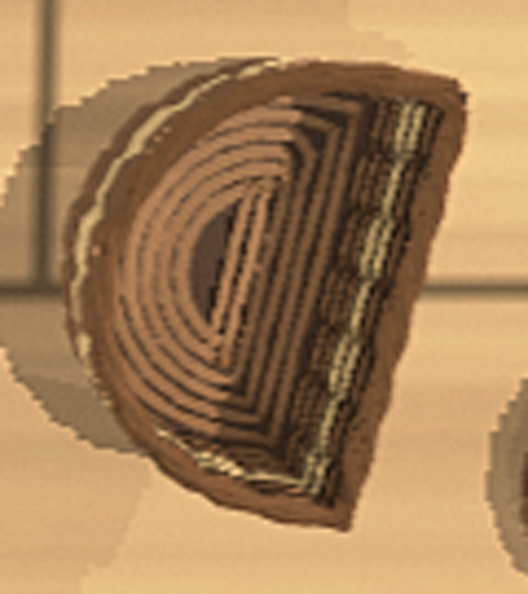

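View pics/z2.png

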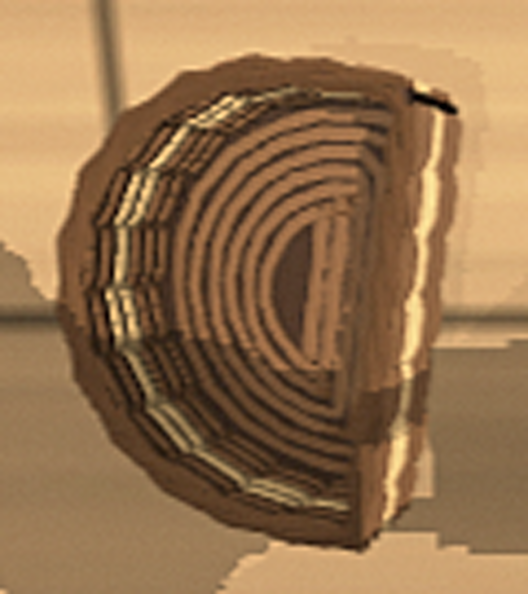

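```bash
python3 - <<'E'
from m3 import *
for w,a,b in [('w3',(451,149.5),(424.5,250)),('w2',(247.7,112.7),(237.3,219.5))]:
    cam=F[w][1];A=unproj(a,.074,cam)[:2];B=unproj(b,.074,cam)[:2];e=A-B;y=np.arctan2(e[1],e[0])
    print(w,A.round(4),B.round(4),np.linalg.norm(e).round(4),np.degrees(y).round(1),((A+B)/2+.046*np.array([-np.sin(y),np.cos(y)])).round(4))
# overlays with 'st' and ell in w2,w3,top
t=[]
for w,(r0,c0) in {'w3':(130,345),'w2':(95,155)}.items():
    im,cam=F[w];big=cv2.resize(im,None,fx=4,fy=4,interpolation=cv2.INTER_CUBIC)
    o=dee(.13,.092,'st');oi=dee(.116,.078,'st')
    for q in(o,oi): cv2.polylines(big,[np.round(proj(pts(q,[.074],.4615,-.1149,-.2059),cam)*4+1.5).astype(np.int32)],True,(0,255,255),1)
    t.append(big[r0*4:r0*4+560,c0*4-40:c0*4+360])
cv2.imwrite('pics/z4.png',np.hstack(t)[:, :800])
E
```

```text
w3 [ 0.5156 -0.1672] [ 0.3912 -0.1465] 0.1261 -9.4 [ 0.461  -0.1115]
w2 [ 0.5161 -0.1693] [ 0.3913 -0.1487] 0.1265 -9.4 [ 0.4611 -0.1136]
```

View pics/z4.png

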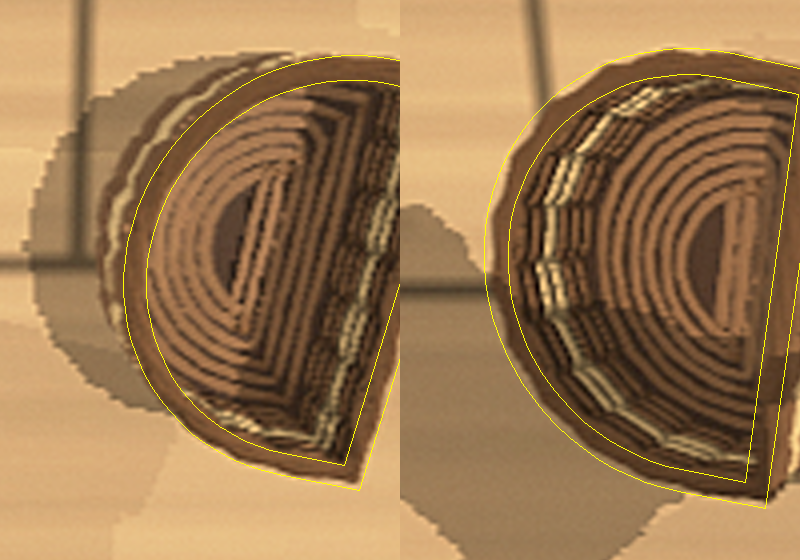

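```bash
python3 mv.py 0.575 0.1535 0.25 -90
```

```text
[ 0.3253 -0.5936  0.3253 -0.0012] -90.13 [0.4268 0.2352 0.3313] j6 1.83 t 3.8
```

>>> arm_command --deltas '[[[-1, 0.32, -0.6, 0.32, 0], [-1, 0.32, -0.6, 0.32, 0], [-1, 0.32, -0.6, 0.32, 0], [-1, 0.32, -0.6, 0.32, 0], [-1, 0.32, -0.6, 0.32, 0], [-1, 0.32, -0.6, 0.32, 0]]]'

```text
t: 4.55
position: [0.5761, 0.1568, 0.2528]
ee_rot: [-0.001, 0.707, -0.707, 0.001]
force: [-1.1, -0.4, -0.2]
gripper_width: 1.003
```

```bash
cat > one.py <<'E'
# one.py pic key x y yawdeg : measure one object in wrist picture from given start
from mm import *
n,k=sys.argv[1:3];x=np.array([float(v) for v in sys.argv[3:6]]);x[2]=np.radians(x[2])
im,cam=pickle.load(open(n+'.pkl','rb'));out,zs=OBJ[k]
if 'half' in k: out=dee(*((.13,.092) if k[0]=='b' else (.136,.098)),'st')
if len(sys.argv)>6: zs=[z+float(sys.argv[6]) for z in zs]
yw='oval' in k or 'half' in k
for _ in range(3):
    m=seg(im,cam,out,zs,x);x,i=fit(m,out,zs,x,cam,yaw=yw)
print(k,x[:2].round(4),np.degrees(x[2]).round(1),round(i,3))
vis=im.copy()
for z in zs: cv2.polylines(vis,[np.round(proj(pts(out,[z],*x),cam)).astype(np.int32)],True,(0,255,255),1)
h=proj(np.array([[x[0],x[1],zs[1]+.032]]),cam)[0];cv2.drawMarker(vis,(int(h[0]),int(h[1])),(0,0,255),0,12)
cv2.imwrite(f'pics/o_{n}_{k}.png',vis)
E
python3 ws.py w5; python3 one.py w5 lid_large .644 .1540 0
```

```text
4.55 [0.57610835 0.15681809 0.25275579] [ 0.007 -0.01   0.001 -0.002 -0.001  0.   ]
lid_large [0.6454 0.1532] 5.0 0.972
```

View pics/o_w5_lid_large.png

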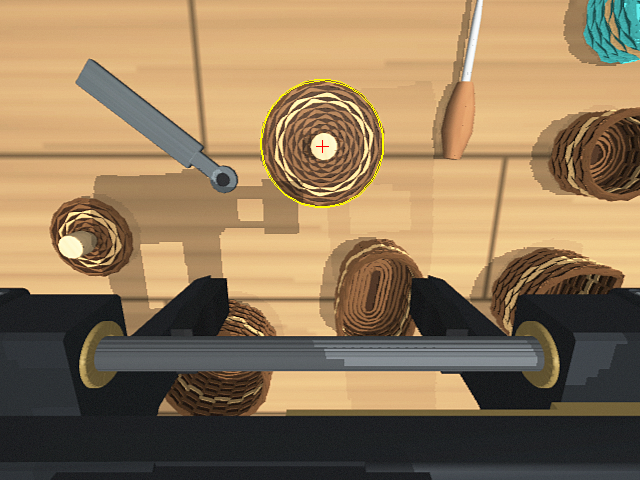

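```bash
python3 mv.py 0.6454 0.1534 0.026 -90
```

```text
[ 1.480e-02 -2.748e-01  9.084e-01  5.000e-04] -89.95 [0.5761 0.157  0.2529] j6 1.64 t 4.6
```

>>> arm_command --deltas '[[[-1, 0.015, -0.275, 0.5, 0], [-1, 0.015, -0.275, 0.65, 0], [-1, 0.015, -0.275, 0.8, 0], [-1, 0.015, -0.275, 0.8, 0], [-1, 0.015, -0.275, 0.8, 0]]]'

```text
t: 5.22
position: [0.6434, 0.153, 0.0497]
ee_rot: [0.001, 0.707, -0.707, -0.001]
force: [0.5, 0.8, 0.3]
gripper_width: 1.001
```

```bash
python3 mv.py 0.6454 0.1534 0.026 -90
```

```text
[-0.0015 -0.0083  0.0949  0.0004] -89.96 [0.6434 0.153  0.0497] j6 1.62 t 5.225
```

>>> arm_command --deltas '[[[-1, 0, -0.008, 0.06, 0], [-1, 0, -0.008, 0.09, 0], [-1, 0, -0.008, 0.09, 0], [1, 0, -0.008, 0.09, 0], [1, 0, -0.008, 0.09, 0], [1, 0, -0.008, 0.09, 0], [1, 0, -0.008, 0.09, 0], [1, 0, -0.008, 0.09, 0], [1, 0, -0.008, 0.09, 0]]]'

```text
t: 6.35
position: [0.6471, 0.1524, 0.0287]
ee_rot: [0.0, -0.707, 0.707, 0.0]
force: [-0.7, 0.2, 0.3]
gripper_width: 0.342
```

```bash
python3 ws.py w6;python3 mv.py 0.6454 0.1534 0.12 -90
```

```text
6.35 [0.64708456 0.15241526 0.02872173] [ 0.002 -0.    -0.001 -0.     0.    -0.001]
[-3.900e-03  6.700e-03 -3.652e-01 -1.000e-04] -90.01 [0.6471 0.1524 0.0287] j6 1.62 t 6.4
```

View pics/w6.png

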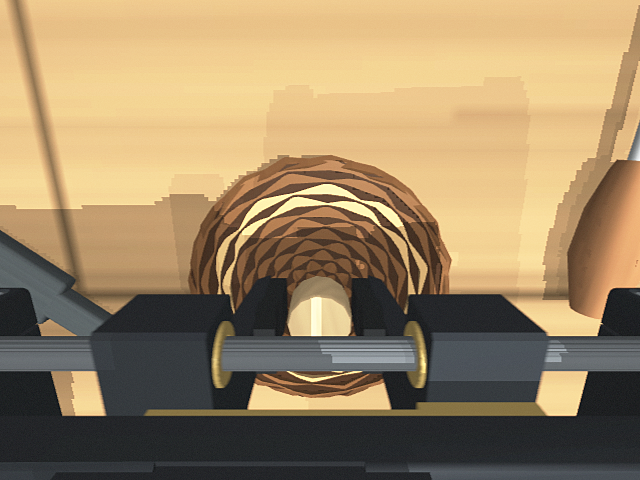

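>>> arm_command --deltas '[[[1, 0, 0, -0.2, 0], [1, 0, 0, -0.4, 0], [1, 0, 0, -0.6, 0], [1, -0.1, 0.2, -0.8, 0], [1, -0.2, 0.4, -0.9, 0], [1, -0.25, 0.6, -0.9, 0], [1, -0.25, 0.8, -0.9, 0], [1, -0.25, 0.8, -0.9, 0], [1, -0.25, 0.8, -0.9, 0]]]'

```text
t: 7.52
position: [0.4477, 0.215, 0.2542]
ee_rot: [0.001, -0.707, 0.707, -0.0]
force: [-0.3, 0.3, -0.3]
gripper_width: 0.314
```

```bash
python3 mv.py 0.26 0.28 0.25 -90
```

```text
[-0.2599  0.7509  0.0158 -0.    ] -90.0 [0.4477 0.215  0.2542] j6 1.78 t 7.525
```

>>> arm_command --deltas '[[[1, -0.26, 0.75, 0, 0], [1, -0.26, 0.75, 0, 0], [1, -0.26, 0.75, 0, 0], [1, -0.26, 0.75, 0, 0], [1, -0.26, 0.75, 0, 0], [1, -0.26, 0.75, 0, 0]]]'

```text
t: 8.28
position: [0.2613, 0.2798, 0.254]
ee_rot: [0.0, -0.707, 0.708, -0.0]
force: [0.9, -0.1, -0.8]
gripper_width: 0.307
```

```bash
python3 ws.py w7;python3 one.py w7 basket_large .387 .28 0; python3 mv.py 0.3885 0.28 0.21 -90
```

```text
8.275 [0.2613171  0.27984044 0.25395359] [-0.008  0.     0.006  0.003  0.003  0.003]
basket_large [0.3834 0.281 ] 1.6 0.91
[-0.0022 -0.5092  0.1753 -0.001 ] -90.12 [0.2612 0.2797 0.2538] j6 2.08 t 8.325
```

View pics/o_w7_basket_large.png

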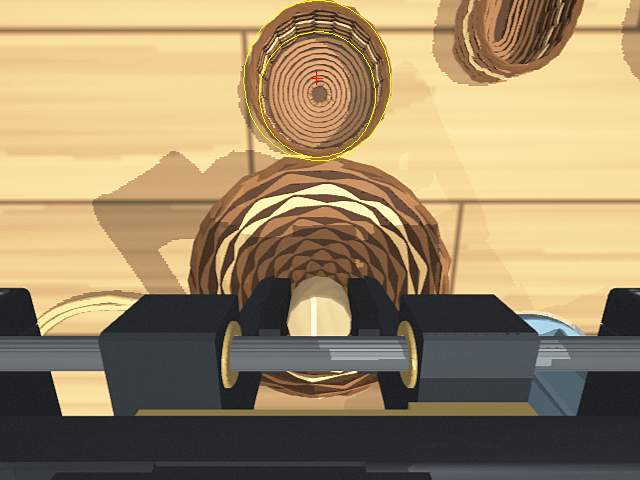

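```bash
cat > ov.py <<'E'
# ov.py pic scale r0 r1 c0 c1 key x y yaw dz ... overlay outer/inner at rim
from mm import *
n=sys.argv[1];S=int(sys.argv[2]);r0,r1,c0,c1=map(int,sys.argv[3:7]);k=sys.argv[7]
im,cam=pickle.load(open(n+'.pkl','rb'));big=cv2.resize(im,None,fx=S,fy=S,interpolation=cv2.INTER_CUBIC)
D={'basket_large':lambda e:circ(.13-e),'basket_small':lambda e:circ(.092-e),'basket_oval':lambda e:oval(.14-e,.092-e),'basket_half':lambda e:dee(.13-e,.092-e,'st')}[k]
z=OBJ[k][1][1]
cs=[(0,255,255),(255,255,0),(255,0,255)]
for j,a in enumerate(sys.argv[8:]):
    x,y,w=[float(v) for v in a.split(',')]
    for e in(0,.014): cv2.polylines(big,[np.round(proj(pts(D(e),[z],x,y,np.radians(w)),cam)*S+S/2).astype(np.int32)],True,cs[j],1)
cv2.imwrite(f'pics/ov_{n}.png',big[r0*S:r1*S,c0*S:c1*S])
E
python3 ov.py w7 4 0 180 230 410 basket_large .387,.2795,0 .3834,.281,0
python3 ov.py w4 4 160 310 220 350 basket_large .387,.2795,0 .3834,.281,0
```

```text
(no output)
```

View pics/ov_w7.png

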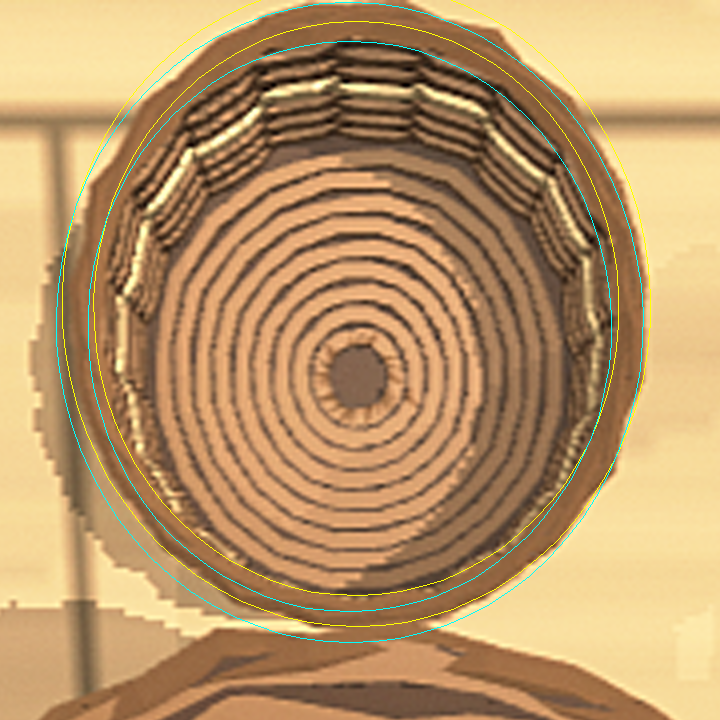

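View pics/ov_w4.png

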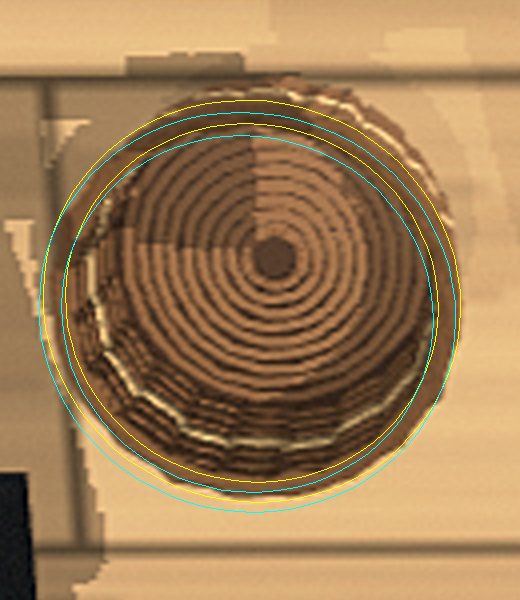

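>>> arm_command --deltas '[[[1, 0.005, -0.2, 0, 0], [1, 0.005, -0.4, 0.1, 0], [1, 0.005, -0.51, 0.3, 0], [1, 0.005, -0.51, 0.45, 0], [1, 0.005, -0.51, 0.5, 0], [1, 0.005, -0.51, 0.5, 0], [1, 0.005, -0.51, 0.5, 0]]]'

```text
t: 9.2
position: [0.3883, 0.2792, 0.1304]
ee_rot: [0.001, -0.707, 0.707, -0.001]
force: [0.1, -0.7, -1.7]
gripper_width: 0.311
```

```bash
python3 mv.py 0.388 0.2785 0.099 -90;python3 ws.py w8
```

```text
[ 2.800e-03  1.700e-03  1.257e-01 -1.000e-04] -90.01 [0.3883 0.2792 0.1304] j6 1.95 t 9.2
9.2 [0.38834083 0.27916134 0.13043563] [ 0.004 -0.013 -0.    -0.    -0.003  0.   ]
```

View pics/w8.png

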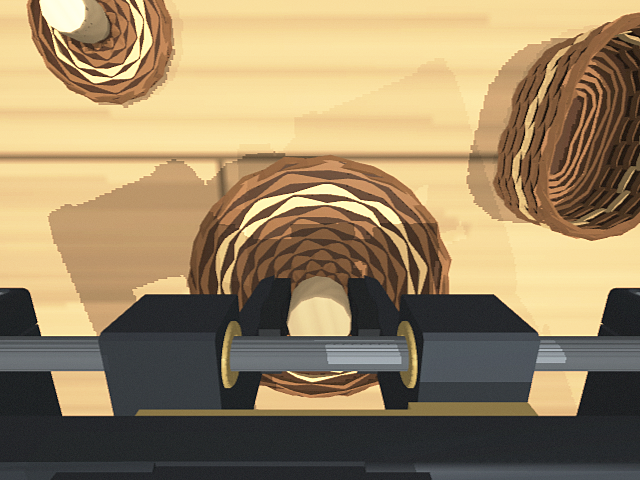

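>>> arm_command --deltas '[[[1, 0.003, 0, 0.04, 0], [1, 0.003, 0, 0.07, 0], [1, 0.003, 0, 0.1, 0], [1, 0.003, 0, 0.12, 0], [1, 0.003, 0, 0.125, 0], [1, 0.003, 0, 0.125, 0]]]'

```text
t: 10.0
position: [0.3871, 0.278, 0.0974]
ee_rot: [-0.0, -0.707, 0.707, 0.0]
force: [0.3, 0.0, -0.8]
gripper_width: 0.307
```

```bash
python3 mv.py 0.388 0.2785 0.097 -90
```

```text
[-0.0021 -0.0034  0.0017 -0.0001] -90.01 [0.3871 0.278  0.0974] j6 1.94 t 10.0
```

>>> arm_command --deltas '[[[1, 0, 0, 0.006, 0], [1, 0, 0, 0.006, 0], [0.2, 0, 0, 0.006, 0], [-0.2, 0, 0, 0.006, 0], [-0.4, 0, 0, 0.006, 0], [-0.4, 0, 0, 0.006, 0], [-0.4, 0, 0, -0.1, 0], [-0.4, 0, 0, -0.25, 0], [-0.4, 0, 0, -0.4, 0], [-0.4, 0, 0.4, -0.5, 0], [-0.4, 0, 0.4, -0.6, 0], [-0.4, 0, 0.4, -0.6, 0]]]'

```text
t: 11.5
position: [0.2866, 0.2789, 0.25]
ee_rot: [-0.003, 0.708, -0.706, 0.001]
force: [0.7, -0.2, 0.3]
gripper_width: 0.699
```

```bash
python3 ws.py w9
```

```text
11.5 [0.28656024 0.2788571  0.25001982] [-0.03   0.075 -0.001 -0.011 -0.055 -0.017]
```

View pics/w9.png

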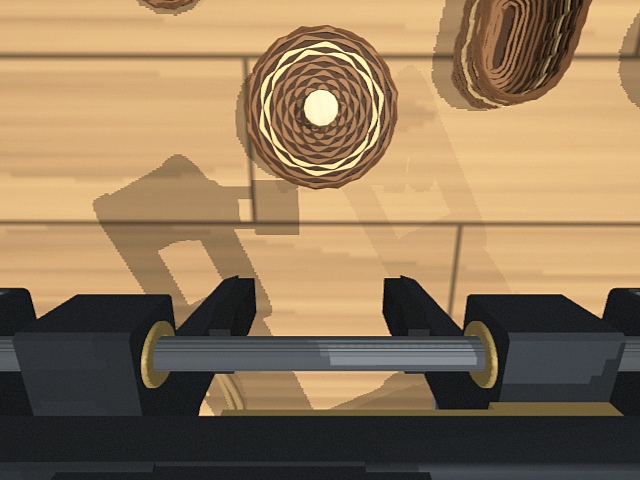

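```bash
python3 mv.py .468 .431 .25 -90
```

```text
[-6.092e-01 -7.239e-01 -1.600e-03  6.000e-04] -89.93 [0.2872 0.2785 0.2487] j6 2.04 t 11.55
```

>>> arm_command --deltas '[[[-0.4, -0.61, -0.72, 0, 0], [-0.4, -0.61, -0.72, 0, 0], [-0.4, -0.61, -0.72, 0, 0], [-0.4, -0.61, -0.72, 0, 0], [-0.4, -0.61, -0.72, 0, 0], [-0.4, -0.61, -0.72, 0, 0], [-0.4, -0.61, -0.72, 0, 0], [-0.4, -0.61, -0.72, 0, 0]]]'

```text
t: 12.55
position: [0.4668, 0.4301, 0.2482]
ee_rot: [0.0, -0.707, 0.707, -0.0]
force: [-0.2, -1.0, 0.4]
gripper_width: 0.7
```

```bash
python3 ws.py w10; python3 one.py w10 lid_small .538 .431 0;python3 mv.py .538 .431 .05 -90
```

```text
12.55 [0.46675713 0.43006305 0.24822437] [ 0.001  0.001 -0.006 -0.001  0.    -0.001]
lid_small [0.5388 0.4319] 0.1 0.971
[-2.900e-03 -2.840e-01  7.935e-01 -1.000e-04] -90.01 [0.4668 0.4302 0.2483] j6 2.13 t 12.6
```

View pics/o_w10_lid_small.png

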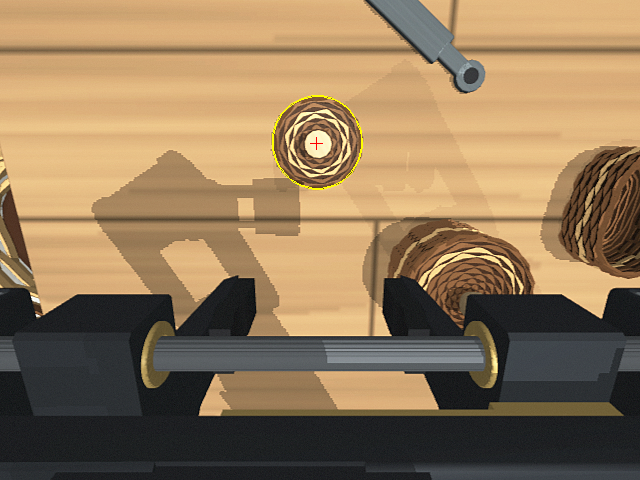

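>>> arm_command --deltas '[[[-0.4, -0.005, -0.287, 0.3, 0], [-0.4, -0.005, -0.287, 0.5, 0], [-0.4, -0.005, -0.287, 0.7, 0], [-0.4, -0.005, -0.287, 0.8, 0], [-0.4, -0.005, -0.287, 0.885, 0], [-0.4, -0.005, -0.287, 0.885, 0], [-0.4, -0.005, -0.287, 0.885, 0], [1, -0.005, -0.287, 0.885, 0], [1, -0.005, -0.287, 0.885, 0], [1, -0.005, -0.287, 0.885, 0], [1, -0.005, -0.287, 0.885, 0], [1, -0.005, -0.287, 0.885, 0]]]'

```text
t: 14.1
position: [0.539, 0.4318, 0.0266]
ee_rot: [0.0, -0.707, 0.707, -0.0]
force: [-1.3, 0.1, 2.6]
gripper_width: 0.309
```

```bash
python3 ws.py w11;python3 mv.py .538 .431 .05 -90
```

```text
14.1 [0.53900023 0.43176953 0.02656244] [-0.    -0.    -0.001  0.    -0.001 -0.   ]
[ 0.003   0.0039 -0.0939 -0.0001] -90.01 [0.539  0.4317 0.0265] j6 2.07 t 14.15
```

View pics/w11.png

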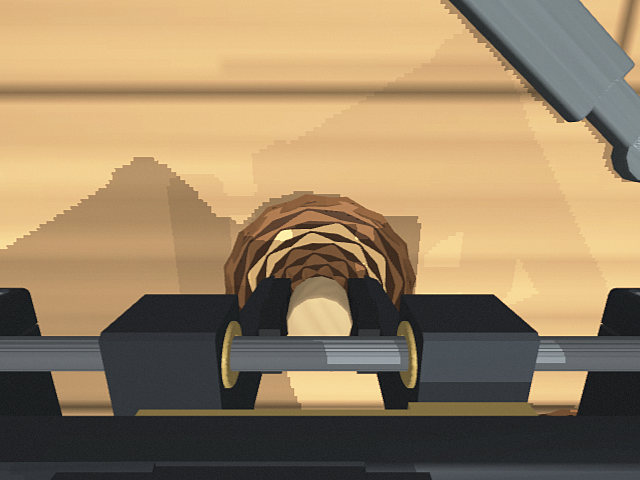

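>>> arm_command --deltas '[[[1, 0, 0, -0.2, 0], [1, 0, 0, -0.4, 0], [1, 0.1, 0, -0.6, 0], [1, 0.3, 0.02, -0.8, 0], [1, 0.5, 0.04, -0.85, 0], [1, 0.7, 0.06, -0.85, 0], [1, 0.9, 0.06, -0.85, 0], [1, 0.98, 0.06, -0.85, 0], [1, 0.98, 0.06, -0.85, 0]]]'

```text
t: 15.28
position: [0.524, 0.186, 0.2387]
ee_rot: [0.0, -0.706, 0.708, 0.0]
force: [1.0, 0.6, -0.4]
gripper_width: 0.309
```

>>> arm_command --deltas '[[[1, 0.25, 0, 0, 0], [1, 0.5, 0.02, 0, 0], [1, 0.75, 0.04, 0, 0], [1, 1, 0.06, 0, 0], [1, 1, 0.06, 0, 0], [1, 1, 0.06, 0, 0]]]'

```text
t: 16.02
position: [0.5092, -0.0621, 0.2385]
ee_rot: [-0.0, 0.707, -0.707, -0.0]
force: [0.4, 0.5, -0.6]
gripper_width: 0.311
```

```bash
python3 mv.py .50 -.155 .25 -90
```

```text
[ 3.717e-01  3.700e-02 -4.640e-02  1.000e-04] -89.99 [ 0.5092 -0.0621  0.2385] j6 1.22 t 16.025
```

>>> arm_command --deltas '[[[1, 0.2, 0.04, -0.04, 0], [1, 0.37, 0.04, -0.04, 0], [1, 0.37, 0.04, -0.04, 0], [1, 0.37, 0.04, -0.04, 0], [1, 0.37, 0.04, -0.04, 0]]]'

```text
t: 16.65
position: [0.4991, -0.1539, 0.2486]
ee_rot: [-0.0, 0.708, -0.706, -0.0]
force: [-0.5, 0.3, -0.7]
gripper_width: 0.307
```

```bash
python3 ws.py w12; python3 one.py w12 basket_small .636 -.155 0;python3 ov.py w12 4 0 170 240 400 basket_small .636,-.155,0
```

```text
16.65 [ 0.4990779  -0.15385762  0.24856353] [-0.006 -0.002 -0.    -0.002 -0.    -0.004]
basket_small [ 0.6348 -0.1551] -1.7 0.898
```

View pics/o_w12_basket_small.png

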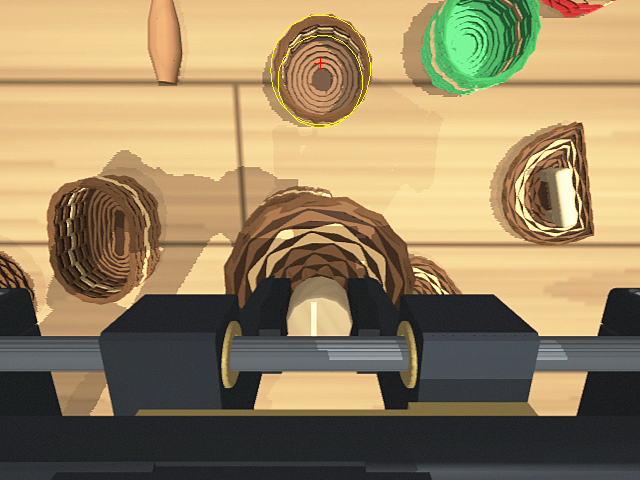

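View pics/ov_w12.png

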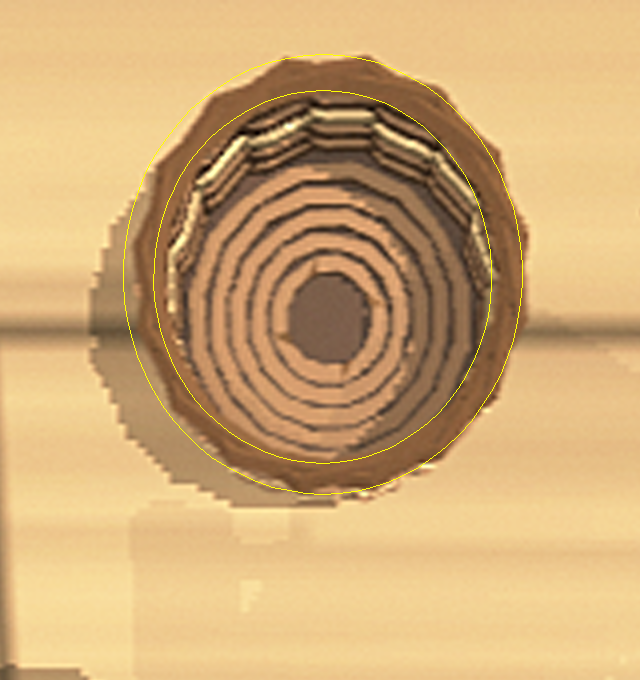

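>>> arm_command --deltas '[[[1, 0.012, -0.25, 0, 0], [1, 0.012, -0.45, 0.1, 0], [1, 0.012, -0.549, 0.3, 0], [1, 0.012, -0.549, 0.5, 0], [1, 0.012, -0.549, 0.59, 0], [1, 0.012, -0.549, 0.59, 0], [1, 0.012, -0.549, 0.59, 0], [1, 0.012, -0.549, 0.59, 0]]]'

```text
t: 17.7
position: [0.6373, -0.1592, 0.1034]
ee_rot: [-0.001, 0.707, -0.707, 0.002]
force: [0.2, 0.9, -0.7]
gripper_width: 0.312
```

```bash
python3 mv.py .6363 -.157 .0735 -90
```

```text
[-0.0089  0.0042  0.1197  0.    ] -90.0 [ 0.6373 -0.1592  0.1034] j6 1.15 t 17.7
```

>>> arm_command --deltas '[[[1, -0.005, 0.002, 0.03, 0], [1, -0.005, 0.002, 0.06, 0], [1, -0.005, 0.002, 0.09, 0], [1, -0.005, 0.002, 0.11, 0], [1, -0.005, 0.002, 0.12, 0], [1, -0.005, 0.002, 0.12, 0], [1, -0.005, 0.002, 0.12, 0]]]'

```text
t: 18.58
position: [0.6354, -0.1575, 0.0725]
ee_rot: [-0.0, -0.707, 0.707, 0.0]
force: [-5.7, 2.0, 9.2]
gripper_width: 0.309
```

```bash
python3 mv.py .6363 -.157 .0726 -90
```

```text
[-0.0021 -0.0038 -0.0002 -0.    ] -90.0 [ 0.6354 -0.1575  0.0725] j6 1.15 t 18.575
```

>>> arm_command --deltas '[[[1, 0, 0, -0.004, 0], [1, 0, 0, -0.004, 0], [0.2, 0, 0, -0.004, 0], [-0.2, 0, 0, -0.004, 0], [-0.4, 0, 0, -0.004, 0], [-0.4, 0, 0, -0.004, 0], [-0.4, 0, 0, -0.1, 0], [-0.4, 0, 0, -0.25, 0], [-0.4, 0, 0, -0.4, 0], [-0.4, 0, 0.3, -0.6, 0], [-0.4, 0, 0.3, -0.7, 0], [-0.4, 0, 0.3, -0.7, 0]]]'

```text
t: 20.08
position: [0.5613, -0.1585, 0.2505]
ee_rot: [0.001, -0.707, 0.707, -0.003]
force: [-0.6, 0.2, 0.9]
gripper_width: 0.698
```

```bash
python3 ws.py w13; python3 mv.py .55 -.33 .25 -70; python3 - <<'E'
from rig import env
import cv2
f=env.grab_frame('scene');cv2.imwrite('pics/s1.png',f['frame'])
E
```

```text
20.075 [ 0.56131026 -0.15846611  0.25047445] [ 0.008  0.069  0.016  0.006 -0.035  0.008]
[ 0.6878  0.0439 -0.0058 -0.1749] -90.04 [ 0.5611 -0.1581  0.2483] j6 1.09 t 20.125
```

View pics/w13.png

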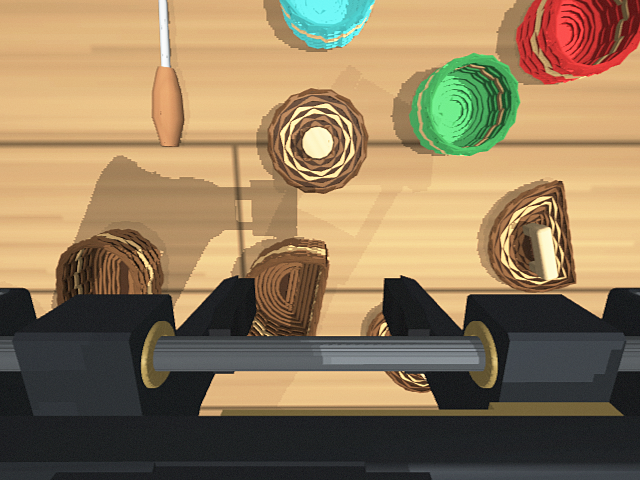

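View pics/s1.png

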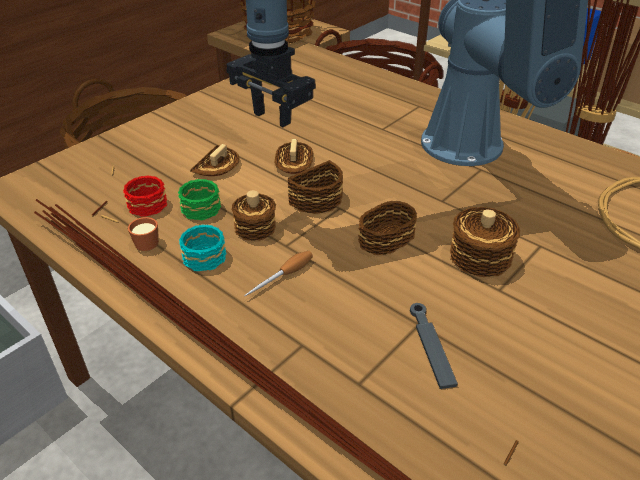

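```bash
python3 mv.py .45 -.40 .25 -70.5
```

```text
[ 0.9694  0.4424 -0.0139 -0.1704] -90.03 [ 0.5607 -0.1577  0.2465] j6 1.09 t 20.175
```

>>> arm_command --deltas '[[[-0.4, 0.97, 0.44, 0, -0.17], [-0.4, 0.97, 0.44, 0, -0.17], [-0.4, 0.97, 0.44, 0, -0.17], [-0.4, 0.97, 0.44, 0, -0.17], [-0.4, 0.97, 0.44, 0, -0.17], [-0.4, 0.97, 0.44, 0, -0.17], [-0.4, 0.97, 0.44, 0, -0.17], [-0.4, 0.97, 0.44, 0, -0.17]]]'

```text
t: 21.18
position: [0.4515, -0.3984, 0.2461]
ee_rot: [-0.0, 0.817, -0.576, -0.0]
force: [-0.4, -0.3, 0.4]
gripper_width: 0.698
```

```bash
python3 ws.py w14; python3 one.py w14 lid_half .5165 -.411 19.5;python3 mv.py .5165 -.411 .25 -70.5
```

```text
21.175 [ 0.45148726 -0.39836543  0.24610574] [-0.002 -0.005 -0.001 -0.    -0.    -0.003]
lid_half [ 0.5166 -0.4116] 18.0 0.964
[ 0.1341 -0.2285 -0.015   0.0009] -70.4 [ 0.4514 -0.3986  0.2463] j6 0.31 t 21.225
```

View pics/o_w14_lid_half.png

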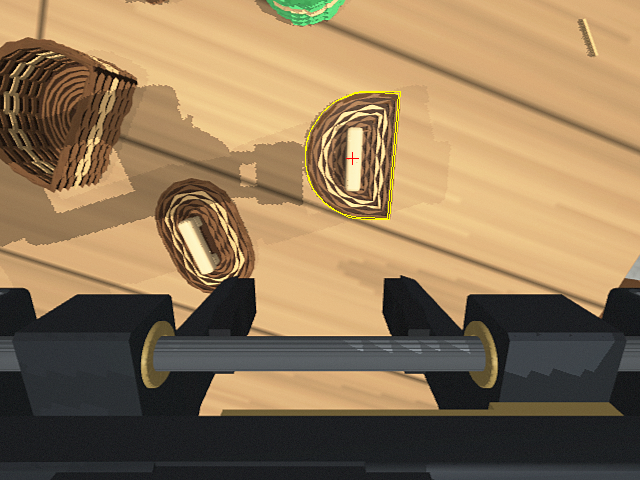

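```bash
cat > bar.py <<'E'
from mm import *
n=sys.argv[1];x,y=map(float,sys.argv[2:4])
im,cam=pickle.load(open(n+'.pkl','rb'));u=proj(np.array([[x,y,.052]]),cam)[0]
hsv=cv2.cvtColor(im,cv2.COLOR_BGR2HSV)
for thr in (200,225,240):
    m=((hsv[...,2]>thr)&(hsv[...,1]<95)).astype(np.uint8)
    M=np.zeros_like(m);cv2.circle(M,(int(u[0]),int(u[1])),45,1,-1);m&=M
    m=cv2.morphologyEx(m,cv2.MORPH_OPEN,np.ones((5,5),np.uint8))
    nl,lb,st,ce=cv2.connectedComponentsWithStats(m)
    if nl<2: continue
    i=min(range(1,nl),key=lambda i:np.hypot(*(ce[i]-u))-st[i,4]/100)
    cn=cv2.findContours((lb==i).astype(np.uint8),0,2)[0][0]
    W=np.array([unproj(b,.052,cam)[:2] for b in cn[:,0].astype(float)])
    c,s,a=cv2.minAreaRect((W*1000).astype(np.float32));a=a if s[0]>s[1] else a+90
    print(thr,st[i,4],'centroid px',ce[i].round(1),unproj(ce[i],.052,cam)[:2].round(4),'rect',np.round(c,1),np.round(s,1),'yaw',round(a,1))
E
python3 bar.py w14 .5165 -.411; python3 bar.py w2 .373 -.284
```

```text
200 825 centroid px [354.  158.3] [ 0.5177 -0.413 ] rect [ 516.3 -413.5] [60.5 13.4] yaw 19.5
225 819 centroid px [354.  158.1] [ 0.5178 -0.413 ] rect [ 516.3 -413.5] [60.5 13.4] yaw 19.5
240 784 centroid px [354.1 158.3] [ 0.5177 -0.4131] rect [ 516.4 -413.6] [60.4 12.8] yaw 19.6
200 442 centroid px [344.8 229.1] [ 0.3729 -0.2847] rect [ 372.4 -285.1] [61.  13.5] yaw 39.7
225 442 centroid px [344.8 229.1] [ 0.3729 -0.2847] rect [ 372.4 -285.1] [61.  13.5] yaw 39.7
240 429 centroid px [345.1 229.4] [ 0.3725 -0.2851] rect [ 372.2 -285.4] [60.5 13.4] yaw 40.1
```

```bash
python3 mv.py .517 -.413 .0265 -70.5
```

```text
[ 0.1425 -0.2276  0.879   0.0009] -70.4 [ 0.4514 -0.3986  0.2463] j6 0.31 t 21.225
```

>>> arm_command --deltas '[[[-0.4, 0.142, -0.228, 0.3, 0], [-0.4, 0.142, -0.228, 0.5, 0], [-0.4, 0.142, -0.228, 0.7, 0], [-0.4, 0.142, -0.228, 0.8, 0], [-0.4, 0.142, -0.228, 0.878, 0], [-0.4, 0.142, -0.228, 0.878, 0], [-0.4, 0.142, -0.228, 0.878, 0], [1, 0.142, -0.228, 0.878, 0], [1, 0.142, -0.228, 0.878, 0], [1, 0.142, -0.228, 0.878, 0], [1, 0.142, -0.228, 0.878, 0], [1, 0.142, -0.228, 0.878, 0]]]'

```text
t: 22.72
position: [0.516, -0.4144, 0.0267]
ee_rot: [-0.0, 0.816, -0.577, -0.0]
force: [1.1, 1.1, 1.0]
gripper_width: 0.177
```

```bash
python3 ws.py w15;python3 mv.py .517 -.413 .0265 -70.5
```

```text
22.725 [ 0.51597982 -0.41444389  0.02669994] [-0.001  0.001 -0.    -0.001  0.001 -0.001]
[-0.0041 -0.0058  0.0009 -0.0003] -70.53 [ 0.516  -0.4145  0.0267] j6 0.38 t 22.775
```

View pics/w15.png

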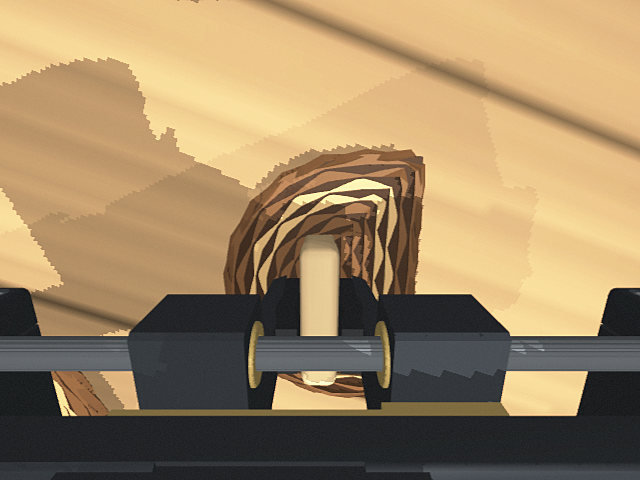

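>>> arm_command --deltas '[[[1, 0, 0, -0.2, 0], [1, 0, 0, -0.4, 0], [1, 0, 0, -0.6, 0], [1, -0.2, 0, -0.8, 0], [1, -0.4, 0, -0.94, 0.06], [1, -0.6, 0.1, -0.94, 0.12], [1, -0.8, 0.2, -0.94, 0.18], [1, -0.9, 0.3, -0.94, 0.24], [1, -0.9, 0.3, -0.94, 0.257], [1, -0.9, 0.3, -0.94, 0.257]]]'

```text
t: 24.02
position: [0.3709, -0.228, 0.2622]
ee_rot: [0.0, -0.643, 0.766, -0.001]
force: [-0.2, -0.3, -1.6]
gripper_width: 0.179
```

```bash
python3 mv.py .325 -.089 .26 -100
```

```text
[-5.159e-01  2.769e-01  7.900e-03  5.000e-04] -99.95 [ 0.3709 -0.228   0.2622] j6 0.92 t 24.025
```

>>> arm_command --deltas '[[[1, -0.25, 0.14, 0, 0], [1, -0.516, 0.277, 0, 0], [1, -0.516, 0.277, 0, 0], [1, -0.516, 0.277, 0, 0], [1, -0.516, 0.277, 0, 0], [1, -0.516, 0.277, 0, 0]]]'

```text
t: 24.78
position: [0.3249, -0.0893, 0.2617]
ee_rot: [-0.0, -0.643, 0.766, 0.0]
force: [-0.1, -0.2, -0.7]
gripper_width: 0.178
```

```bash
python3 ws.py w16; python3 one.py w16 basket_half .461 -.113 -10;python3 ov.py w16 4 0 160 225 415 basket_half .461,-.113,-10
```

```text
24.775 [ 0.32493013 -0.08930063  0.26174339] [-0.    -0.005  0.008  0.002  0.003  0.004]
basket_half [ 0.4561 -0.1112] -11.0 0.91
```

View pics/w16.png

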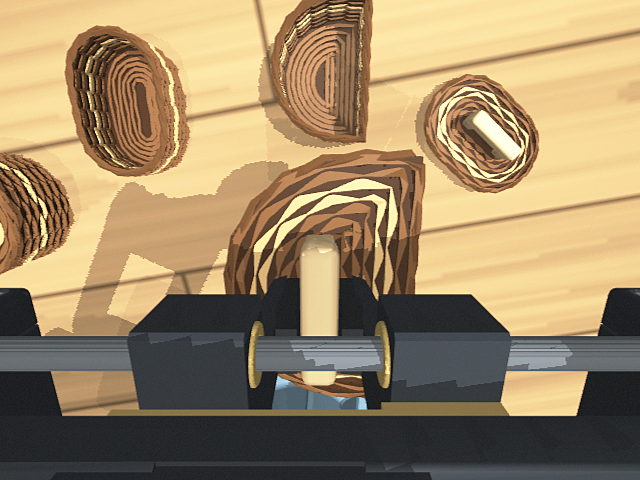

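View pics/ov_w16.png

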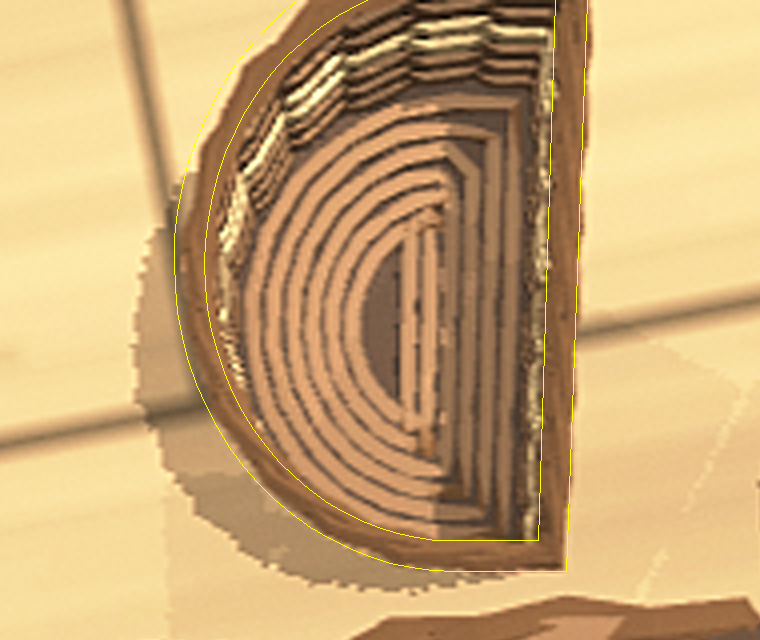

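```bash
cat > inhand.py <<'E'
# inhand.py pic gz kind lx ly : overlay lid outline (top & bottom of plate) in tool frame
from mm import *
import json
n=sys.argv[1];gz=float(sys.argv[2]);k=sys.argv[3];S=3
from rig import env
im,_=pickle.load(open(n+'.pkl','rb'));f=env.grab_frame('wrist');I=np.linalg.inv(f['mount'])
out=OBJ[k][0] if 'half' not in k else dee(.136,.098,'st')
rot=float(sys.argv[4])
big=cv2.resize(im,None,fx=S,fy=S,interpolation=cv2.INTER_CUBIC)
for j,a in enumerate(sys.argv[5:]):
    lx,ly=[float(v) for v in a.split(',')]
    c,s=np.cos(np.radians(rot)),np.sin(np.radians(rot))
    # lid frame in tool: lid x = tool -y (psi=yaw-90), lid y = tool x*? ; lid z=-tool z
    p=out; X=p[:,0:1]*np.array([[0,-1]])+p[:,1:2]*np.array([[-1,0]])
    X=X@np.array([[c,s],[-s,c]])
    for z in(.02,.012):
        P=np.c_[X+[lx,ly],np.full(len(X),gz-z)]
        q=P@I[:3,:3].T+I[:3,3];q=q@f['mtx'].T;q=q[:,:2]/q[:,2:]
        cv2.polylines(big,[np.round(q*S+S/2).astype(np.int32)],True,[(0,255,255),(255,255,0)][j],1)
cv2.imwrite(f'pics/ih_{n}.png',big[130*S:330*S,200*S:460*S])
E
python3 inhand.py w16 .0267 lid_half 0 0,-.0014
```

```text
(no output)
```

View pics/ih_w16.png

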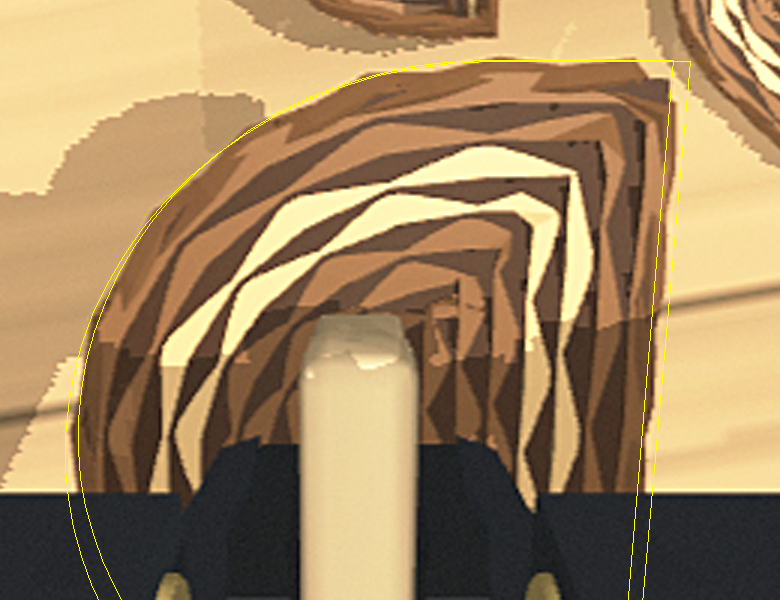

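```bash
python3 mv.py .4596 -.1133 .12 -100
```

```text
[ 1.600e-03 -5.486e-01  5.661e-01 -4.000e-04] -100.04 [ 0.3247 -0.089   0.2616] j6 1.12 t 24.875
```

>>> arm_command --deltas '[[[1, 0.002, -0.25, 0, 0], [1, 0.002, -0.45, 0.1, 0], [1, 0.002, -0.548, 0.3, 0], [1, 0.002, -0.548, 0.5, 0], [1, 0.002, -0.548, 0.56, 0], [1, 0.002, -0.548, 0.56, 0], [1, 0.002, -0.548, 0.56, 0], [1, 0.002, -0.548, 0.56, 0]]]'

```text
t: 25.88
position: [0.4606, -0.1133, 0.1238]
ee_rot: [0.001, -0.643, 0.766, -0.002]
force: [-0.5, -0.1, -0.7]
gripper_width: 0.176
```

```bash
python3 mv.py .4596 -.1133 .0895 -100
```

```text
[5.00e-04 4.30e-03 1.37e-01 1.00e-04] -99.99 [ 0.4606 -0.1133  0.1238] j6 1.25 t 25.875
```

>>> arm_command --deltas '[[[1, 0, 0.002, 0.04, 0], [1, 0, 0.002, 0.07, 0], [1, 0, 0.002, 0.1, 0], [1, 0, 0.002, 0.12, 0], [1, 0, 0.002, 0.13, 0], [1, 0, 0.002, 0.13, 0], [1, 0, 0.002, 0.13, 0]]]'

```text
t: 26.75
position: [0.459, -0.1125, 0.0894]
ee_rot: [0.0, -0.643, 0.766, -0.0]
force: [0.7, -0.4, -1.0]
gripper_width: 0.176
```

```bash
python3 mv.py .4596 -.1133 .0887 -100
```

```text
[ 0.0026 -0.003   0.0026  0.0002] -99.98 [ 0.459  -0.1125  0.0894] j6 1.25 t 26.75
```

>>> arm_command --deltas '[[[1, 0, 0, 0.004, 0], [1, 0, 0, 0.004, 0], [0.2, 0, 0, 0.004, 0], [-0.2, 0, 0, 0.004, 0], [-0.4, 0, 0, 0.004, 0], [-0.4, 0, 0, 0.004, 0], [-0.4, 0, 0, -0.1, 0], [-0.4, 0, 0, -0.25, 0], [-0.4, 0, 0, -0.4, 0], [-0.4, 0, 0.3, -0.6, 0], [-0.4, 0, 0.3, -0.65, 0], [-0.4, 0, 0.3, -0.65, 0]]]'

```text
t: 28.25
position: [0.3854, -0.1, 0.2538]
ee_rot: [0.001, -0.643, 0.766, -0.003]
force: [0.7, -0.6, 0.0]
gripper_width: 0.7
```

```bash
python3 ws.py w17; python3 mv.py .315 -.33 .25 -50
```

```text
28.25 [ 0.38542297 -0.09997461  0.25378179] [ 0.006  0.071  0.008  0.004 -0.046  0.012]
[ 0.9556  0.1177  0.0104 -0.4364] -100.01 [ 0.3855 -0.0998  0.2524] j6 1.19 t 28.3
```

View pics/w17.png

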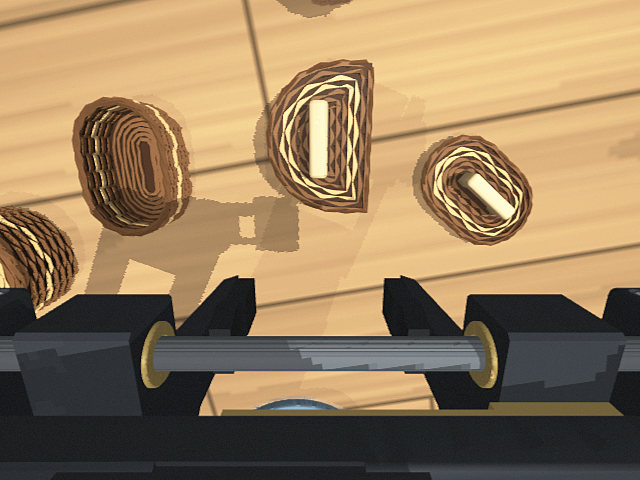

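>>> arm_command --deltas '[[[-0.4, 0.3, 0.04, 0, -0.1], [-0.4, 0.6, 0.08, 0, -0.2], [-0.4, 0.955, 0.118, 0, -0.3], [-0.4, 0.955, 0.118, 0, -0.4], [-0.4, 0.955, 0.118, 0, -0.436], [-0.4, 0.955, 0.118, 0, -0.436], [-0.4, 0.955, 0.118, 0, -0.436], [-0.4, 0.955, 0.118, 0, -0.436]]]'

```text
t: 29.3
position: [0.3148, -0.3291, 0.2507]
ee_rot: [-0.001, 0.906, -0.423, -0.001]
force: [-0.2, -0.1, -0.3]
gripper_width: 0.699
```

```bash
python3 ws.py w18; python3 one.py w18 lid_oval .3725 -.284 41;python3 bar.py w18 .3725 -.284; python3 mv.py .3725 -.285 .0265 -50
```

```text
29.3 [ 0.31476559 -0.3291278   0.25068257] [ 0.003 -0.014 -0.001  0.001  0.005 -0.005]
lid_oval [ 0.3719 -0.2844] 42.2 0.964
200 337 centroid px [320.7 147.6] [ 0.3682 -0.2881] rect [ 368. -288.] [35.9  9.1] yaw 40.2
[ 1.390e-02 -2.899e-01  8.981e-01 -2.000e-04] -50.03 [ 0.3148 -0.3291  0.251 ] j6 -0.2 t 29.35
```

View pics/o_w18_lid_oval.png

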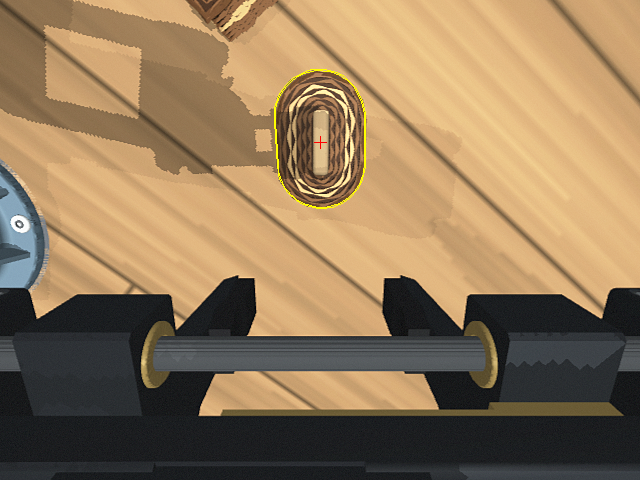

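>>> arm_command --deltas '[[[-0.4, 0.011, -0.29, 0.3, 0], [-0.4, 0.011, -0.29, 0.5, 0], [-0.4, 0.011, -0.29, 0.7, 0], [-0.4, 0.011, -0.29, 0.8, 0], [-0.4, 0.011, -0.29, 0.897, 0], [-0.4, 0.011, -0.29, 0.897, 0], [-0.4, 0.011, -0.29, 0.897, 0], [1, 0.011, -0.29, 0.897, 0], [1, 0.011, -0.29, 0.897, 0], [1, 0.011, -0.29, 0.897, 0], [1, 0.011, -0.29, 0.897, 0], [1, 0.011, -0.29, 0.897, 0]]]'

```text
t: 30.85
position: [0.3718, -0.285, 0.0275]
ee_rot: [-0.0, 0.906, -0.423, -0.0]
force: [-0.4, -0.1, 1.3]
gripper_width: 0.176
```

```bash
python3 ws.py w19; python3 mv.py .372 -.2845 .0265 -50; python3 inhand.py w19 .0265 lid_oval 0 0,0
```

```text
30.85 [ 0.37181394 -0.28499039  0.02749514] [-0.     0.001 -0.001 -0.    -0.     0.001]
[-0.0012 -0.0018  0.0041 -0.0002] -50.02 [ 0.3718 -0.285   0.0275] j6 -0.04 t 30.9
```

View pics/ih_w19.png

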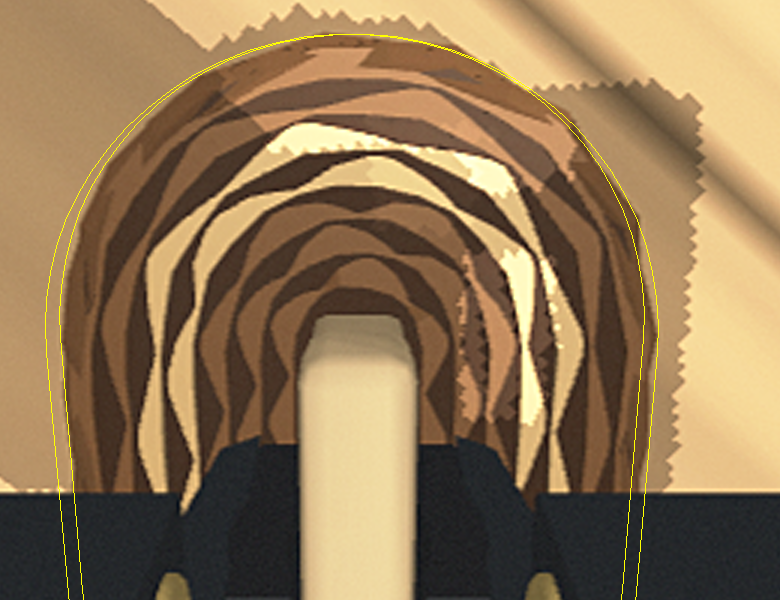

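>>> arm_command --deltas '[[[1, 0, 0, -0.2, 0], [1, 0, 0, -0.4, 0], [1, 0, 0, -0.6, 0], [1, -0.2, -0.1, -0.8, 0.05], [1, -0.4, -0.25, -0.94, 0.14], [1, -0.6, -0.4, -0.94, 0.23], [1, -0.75, -0.55, -0.94, 0.32], [1, -0.75, -0.55, -0.94, 0.41], [1, -0.75, -0.55, -0.94, 0.41], [1, -0.75, -0.55, -0.94, 0.41]]]'

```text
t: 32.2
position: [0.3568, -0.0535, 0.2624]
ee_rot: [-0.0, -0.664, 0.748, -0.0]
force: [-0.2, -0.8, -1.0]
gripper_width: 0.181
```

```bash
python3 mv.py .322 .105 .26 -97
```

```text
[-0.613   0.2137  0.0092  0.0013] -96.85 [ 0.3568 -0.0535  0.2624] j6 1.21 t 32.2
```

>>> arm_command --deltas '[[[1, -0.25, 0.1, 0, 0], [1, -0.5, 0.2, 0, 0], [1, -0.613, 0.214, 0, 0], [1, -0.613, 0.214, 0, 0], [1, -0.613, 0.214, 0, 0], [1, -0.613, 0.214, 0, 0], [1, -0.613, 0.214, 0, 0]]]'

```text
t: 33.08
position: [0.3227, 0.1047, 0.2624]
ee_rot: [-0.0, -0.662, 0.75, 0.0]
force: [0.4, -0.5, 0.2]
gripper_width: 0.18
```

```bash
python3 ws.py w20; python3 one.py w20 basket_oval .466 .087 -7;python3 ov.py w20 4 0 165 235 405 basket_oval .466,.087,-7
```

```text
33.075 [0.32265462 0.10465038 0.26241142] [ 0.008 -0.003 -0.002  0.001  0.002  0.004]
basket_oval [0.4671 0.0869] -8.3 0.965
```

View pics/w20.png

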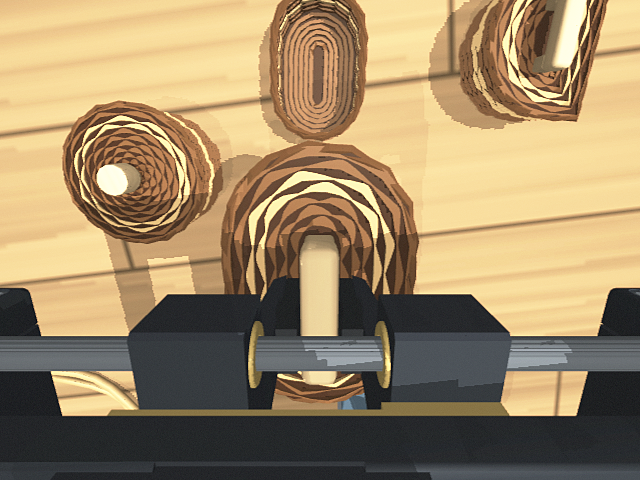

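View pics/ov_w20.png

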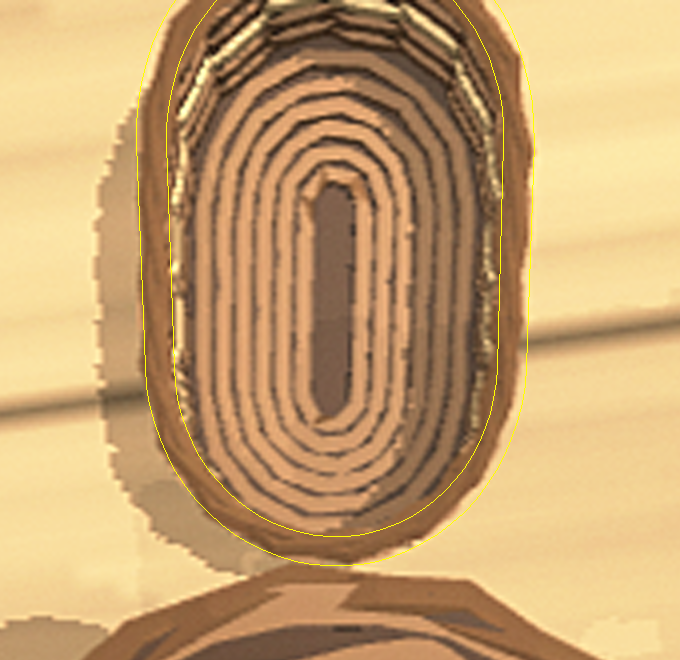

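```bash
python3 mv.py .4663 .087 .11 -97.4
```

```text
[-6.000e-04 -5.794e-01  6.095e-01  2.600e-03] -97.11 [0.3226 0.1048 0.2624] j6 1.65 t 33.125
```

>>> arm_command --deltas '[[[1, 0, -0.25, 0, 0.003], [1, 0, -0.45, 0.1, 0.003], [1, 0, -0.579, 0.3, 0.003], [1, 0, -0.579, 0.5, 0.003], [1, 0, -0.579, 0.6, 0.003], [1, 0, -0.579, 0.61, 0.003], [1, 0, -0.579, 0.61, 0.003], [1, 0, -0.579, 0.61, 0.003]]]'

```text
t: 34.12
position: [0.4673, 0.0878, 0.1116]
ee_rot: [0.001, -0.66, 0.751, -0.001]
force: [-0.4, 0.2, -1.2]
gripper_width: 0.174
```

```bash
python3 mv.py .4663 .087 .078 -97.4
```

```text
[0.0038 0.004  0.1345 0.0005] -97.35 [0.4673 0.0878 0.1116] j6 1.63 t 34.125
```

>>> arm_command --deltas '[[[1, 0.002, 0.002, 0.04, 0], [1, 0.002, 0.002, 0.07, 0], [1, 0.002, 0.002, 0.1, 0], [1, 0.002, 0.002, 0.12, 0], [1, 0.002, 0.002, 0.13, 0], [1, 0.002, 0.002, 0.13, 0], [1, 0.002, 0.002, 0.13, 0]]]'

```text
t: 35.0
position: [0.4656, 0.0876, 0.0775]
ee_rot: [0.0, -0.66, 0.751, -0.0]
force: [-0.2, -0.4, -0.6]
gripper_width: 0.174
```

```bash
python3 mv.py .4663 .087 .077 -97.4
```

```text
[ 0.0018 -0.003   0.0021  0.0005] -97.34 [0.4656 0.0876 0.0775] j6 1.63 t 35.0
```

>>> arm_command --deltas '[[[1, 0, 0, 0.005, 0], [1, 0, 0, 0.005, 0], [0.2, 0, 0, 0.005, 0], [-0.2, 0, 0, 0.005, 0], [-0.4, 0, 0, 0.005, 0], [-0.4, 0, 0, 0.005, 0], [-0.4, 0, 0, -0.1, 0], [-0.4, 0, 0, -0.25, 0], [-0.4, 0, 0, -0.4, 0], [-0.4, 0, 0.3, -0.6, 0], [-0.4, 0, 0.4, -0.8, 0], [-0.4, 0, 0.4, -0.9, 0]]]'

```text
t: 36.5
position: [0.3646, 0.1007, 0.3041]
ee_rot: [0.0, -0.661, 0.751, -0.0]
force: [1.1, -0.9, -0.3]
gripper_width: 0.7
```

>>> arm_command --deltas '[[[-0.4, 0, 0, 0, 0], [-0.4, 0, 0, 0, 0]]]'

```text
t: 36.75
position: [0.3661, 0.1003, 0.3018]
ee_rot: [-0.0, -0.66, 0.751, 0.0]
force: [-0.3, -0.3, 0.1]
gripper_width: 0.704
```

```bash
python3 ws.py w21; python3 - <<'E'
from rig import env
import cv2,pickle
for n in('scene','top'):
    f=env.grab_frame(n);cv2.imwrite(f'pics/f_{n}.png',f['frame']);pickle.dump(f,open(f'f_{n}.pkl','wb'))
    if n=='scene': cv2.imwrite('pics/f_z.png',cv2.resize(f['frame'][140:290,220:530],None,fx=2.55,fy=2.55,interpolation=cv2.INTER_CUBIC))
E
```

```text
36.75 [0.36611999 0.10029722 0.30181473] [-0.004  0.027  0.014 -0.001 -0.    -0.001]
```

View pics/w21.png

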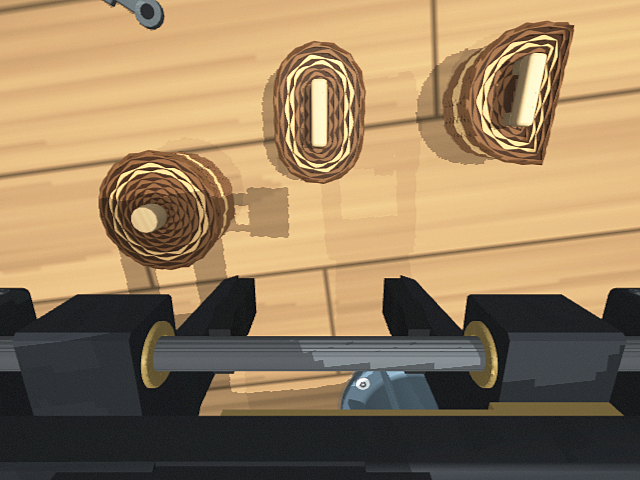

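View pics/f_z.png

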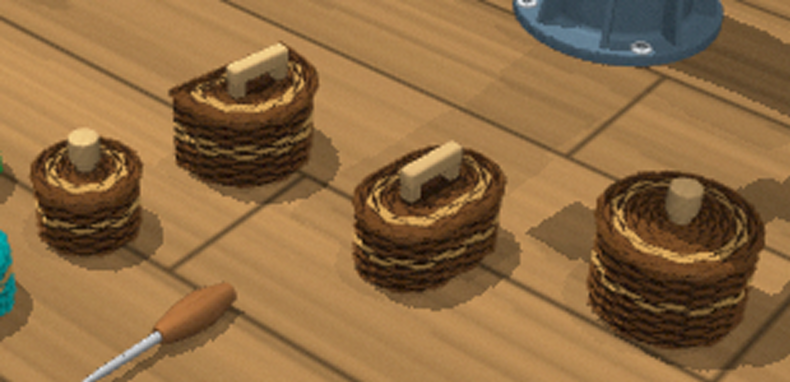

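View pics/f_top.png

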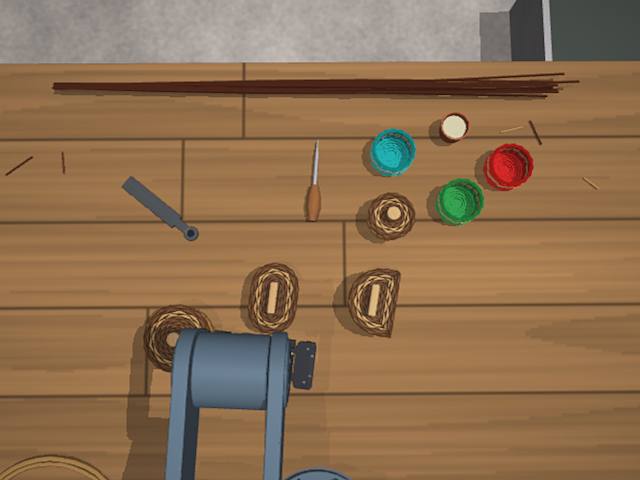

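```bash
python3 - <<'E'
from h import *
import pickle
bar=np.array([[.032,.008],[-.032,.008],[-.032,-.008],[.032,-.008]])
P=[(circ(.136),circ(.028),.3865,.2785,0,.068),(circ(.098),circ(.028),.6358,-.157,0,.046),(oval(.146,.098),bar,.4663,.087,-7.4,.05),(dee(.136,.098,'st'),bar,.461,-.1133,-10,.062)]
f=pickle.load(open('f_scene.pkl','rb'));im=f['frame'];S=5;big=cv2.resize(im,None,fx=S,fy=S,interpolation=cv2.INTER_CUBIC)
for dz,c in((0,(0,255,255)),):
  for o,k,x,y,w,z in P:
    w=np.radians(w)
    for q,zz in((o,z+.02),(k,z+.052)): cv2.polylines(big,[np.round(proj(pts(q,[zz+dz],x,y,w),f)*S+S/2).astype(np.int32)],True,c,1)
t=[]
for o,k,x,y,w,z in P:
    u=proj(np.array([[x,y,z]]),f)[0]*S;u=u.astype(int);t.append(big[u[1]-150:u[1]+150,u[0]-200:u[0]+200])
cv2.imwrite('pics/chk.png',np.vstack([np.hstack(t[:2]),np.hstack(t[2:])]))
E
```

```text
(no output)
```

View pics/chk.png

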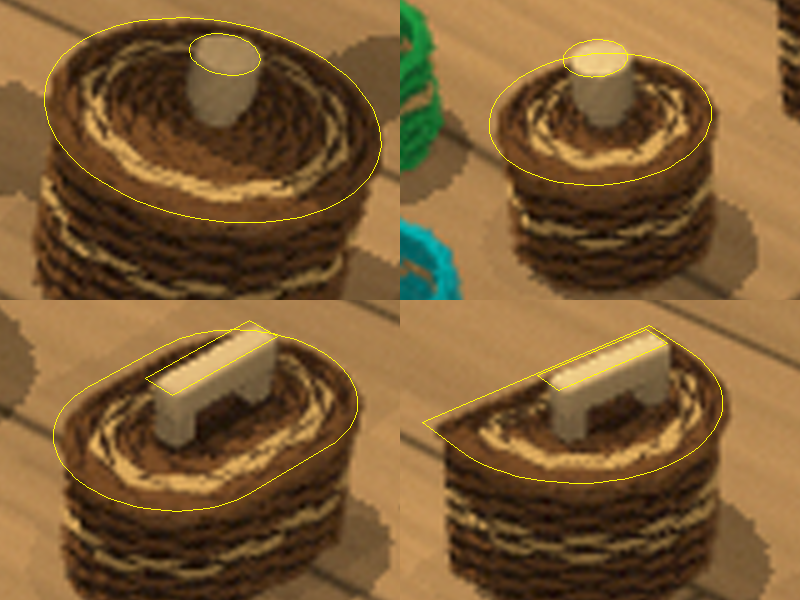

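```bash
python3 -c "
from rig import env
print(env.finish_job(), env.get_obs()['t'])"
```

```text
the job is handed in; nothing more can be done
the job is handed in; nothing more can be done
```

All four lids are on their own baskets, and the job was handed in at about 37 s of the 136 s allowed. I placed the large round lid first, then the small round, the half-round (flat over flat) and the oval.

- **Seating:** in the last scene picture the lid outlines, knobs and bar handles line up with where they should be when fully home, to within a millimetre or two. A lid standing on its plug would show clearly out of place.
- **Bystanders:** in the last top picture the bodkin, the rapping iron and the coloured look-alike baskets show no visible movement.
- **Baskets:** they stand upright where they were. I judged this from the pictures and did not measure how far any basket shifted.
- **Forces:** when seating the small lid I read about 9 N downward and 6 N sideways, so I eased off 1 mm before letting go. Readings for the other three were about 1 N.
- **Disagreements:** before placing, different views gave basket positions that differed by 2–4 mm. I used the close-up wrist views for the final numbers. The exact curve of the half-round basket was not certain either, so I aligned that lid by the flat back and its corner.

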